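# Set a filling chute to its angle by a plug-in pendulum gauge and hold it

## Task

Take the pendulum angle gauge out of its wooden rack and slide its tongue fully home into the socket on the side of the small steel filling chute, dial facing away from the robot as it did in the rack, while the chute still rests on its stop. Then, by the gauge's handle, rock the chute on its uneven stud until the swinging pointer settles on the set mark at the dial's rim, and finish while still holding it there by the handle, for the chute tips back when let go. Leave the jars, tubs, boxes and tape around it where they are.

Things in the scene. Friction and masses are not known exactly. Their poses are not given: they have to be found in the camera images.
- gauge: Loose angle gauge, 0.25 kg. Origin: underside centre of its foot plate (30 x 48 x 6 mm). z up to the handle, x out of the dial face, y across it. Below: tongue 10 (x) x 24 (y) mm, 36 mm long, last 6 mm slimmer. Above: round dial 100 mm across, 8 thick, centre at 58 mm. Stands upright in the rack, tongue in its slot, dial facing away from the robot within 25 degrees.
- handle (a point): Grip point on the gauge: middle of the black upright handle on top of the dial, 14 (x) x 24 (y) mm, 105 to 149 mm above the gauge's origin; this point is at 130 mm. Grip across x (the thin way). Axes are the gauge's.
- pointer_tip (a point): Tip of the black pendulum pointer, 46 mm from its pivot at the dial's centre, 8.5 mm in front of the gauge's mid plane. It swings freely about the gauge's x axis in front of the dial and settles hanging straight down within about a second.
- mark_tip (a point): Dial point at the dark set mark (7 mm wide tab on the dial's rim, point inwards), same radius and plane as the pointer's tip: the points coincide when the pointer is on the mark. It lies 14 to 26 degrees from the dial's bottom towards the gauge's -y, fixed on the dial; the gauge must lean that much, top towards its -y, to bring the pointer there.
- pointer (a joint): Pointer's swing relative to the dial, rad, about the gauge's +x; 0 = along the dial's straight-down line, negative = towards the gauge's -y, where the mark is.
- socket (a point): Mouth centre of the chute's grey socket, a block 34 x 56 x 42 mm on the chute's far side; mouth about 125 mm above the table. Axes: z up out of it, x away from the chute, y along the chute. Through hole 12 (x) x 26 (y) mm, 3 mm chamfer. With the gauge home, its origin is here, foot on the block, axes along these.
- chute_hinge (a point): Point on the chute's tipping axis, midway across the chute; the socket's mouth is 60 mm (x) and 50 mm (z) from it. The axis runs along the chute's x. The steel trough is 84 (x) x 180 (y) mm, its rim about 52 mm above the axis, its +y end wall 64 mm.
- chute (a joint): Chute's tipping from its rest stop, rad, 0 (on the stop) to 0.75; positive turns about its +x (top towards -y, -y end down). 1 to 3 N at the gauge's handle tips it; let go, it falls back to 0. The head carrying it is clamped on the uneven stud leaning up to 6 degrees either way about the same axis, so 0 is not level.
- stud: Fixed dark steel stud block under the chute, 110 x 100 mm; origin centre of its underside, z up, x towards the socket's side. Tipping axis about 75 mm above it.
- rack: Fixed wooden block 60 (x) x 90 (y) x 50 mm with a 16 x 32 mm slot 44 mm deep; origin centre of its underside. The gauge's foot stands on its top.
- jar_a: loose bystander, leave it where it stands: jar 52 mm across, 75 mm high, between rack and chute; origin centre of its underside.
- jar_b: loose bystander, leave it where it stands: jar 60 mm across, 85 mm high; origin centre of its underside.
- tub_a: loose bystander, leave it where it stands: lidded tub 82 mm across, 90 mm high; origin centre of its underside.
- tub_b: loose bystander, leave it where it stands: lidded tub 82 mm across, 90 mm high; origin centre of its underside.
- carton: loose bystander, leave it where it stands: cardboard box 70 x 110 x 55 mm; origin centre of its underside.
- tape: loose bystander, leave it where it stands: roll 90 mm across, 45 mm high, lying flat; origin centre of its underside.
- blank_box: loose bystander, leave it where it stands: white box 90 x 60 x 40 mm; origin centre of its underside.

How it is judged:
On the way, in this order (a step that is already met when the one before it is completed fails the run):
1. the gauge's tongue is fully home in the socket while the chute still rests on its stop (z of gauge in the frame of socket between -0.004 and 0.004 m and x of gauge in the frame of socket between -0.005 and 0.005 m and y of gauge in the frame of socket between -0.005 and 0.005 m and angle between the z axis of gauge and the z axis of socket, either way round below 0.12 rad and value of joint chute below 0.08 rad), for 0.2 s.
2. the pointer has settled on the mark, the gauge still home (z of gauge in the frame of socket between -0.004 and 0.004 m and x of gauge in the frame of socket between -0.005 and 0.005 m and y of gauge in the frame of socket between -0.005 and 0.005 m and angle between the z axis of gauge and the z axis of socket, either way round below 0.12 rad and distance between pointer_tip and mark_tip below 0.003 m and velocity of joint pointer between -0.4 and 0.4 rad/s and contact force between the fingers and gauge above 2 N and contact force between each of the arm, the fingers and chute below 1 N and value of joint chute above 0.05 rad), for 0.4 s.
At the end, for the whole second after the job is handed in: Gauge home in the socket (foot within 4 mm of the mouth, 5 mm sideways, 0.12 rad), chute off its stop (over 0.05 rad), pointer tip within 3 mm of the mark and slower than 0.4 rad/s, fingers holding the gauge (over 2 N), robot not pressing on the chute itself (under 1 N) (all of step 2); the arm keeps its last pose, push and grip.
It fails at once if a bystander is moved by more than 25 mm (distance of any of jar_a, jar_b, tub_a, tub_b, carton, tape, blank_box from where it was at the start of the episode above 0.025 m).
It also fails if it takes over 58 s, if anything falls off the work surface, if the arm or the gripper's body presses on something with over 40 N, if the wrist force passes 120 N, or if a joint passes its speed limit or range.

## Robot

A 7-joint arm with a two-finger parallel gripper is mounted at the origin on the work surface. World frame = base frame: x ahead of the robot, y to its left, z up, the work surface at z = 0. Lengths are in m, angles in rad, forces in N, time in s.
With the tool pointing down it reaches from about 0.35 to 0.9 m from the base axis. Payload 8.1 kg.
Tool frame: the origin (TCP) lies on the centre line of the jaws, within the pads' length; the fingertips stand 14 mm ahead of it and the grasp point (between the pads) lies 5 mm behind it; z points along the fingers, y is the direction in which the jaws open and shut (so a half turn about z gives the same grasp; the last joint's range is limited). The gripper opens to 92 mm and grips with 3 to 60 N. Pads are 19 mm wide; open, the fingers measure 130 mm over their backs; the gripper's body (75 mm by 190 mm) begins 47 mm behind the grasp point.
Start: joints at [-1.353, 0.434, 0.025, 1.573, -0.012, 1.134, -0.075], TCP at [0.197, 0.593, 0.241] pointing down, gripper open.
Joint ranges: [-2.62, 2.62], [-0.44, 2.09], [-1.27, 1.32], [0.08, 2.57], [-1.32, 4.46], [0.12, 2], [-2.74, 2.74]. Speed limits (rad/s): [2.22, 2.22, 3.01, 3.01, 3.14, 3.14, 3.14].

## Interface

Orientations are given as a rotation vector (axis times angle).
In Python, from cell import arm, optics gives the robot as it stands.
- The arm moves only by the shell command python3 -m creep 'ROWS' [FORCE]. ROWS is JSON, a list of rows, each an object with "translation": the shift along the tool's x, y, z in m, a list of three; "rot": the turn, a rotation vector about the tool's x, y, z in degrees, a list of three; "jaw": the finger opening in m, from 0 to 0.0918. In form: [{"translation": [x, y, z], "rot": [wx, wy, wz], "jaw": jaw}, ...]. A call has 1 to 12 rows; each row shifts and turns the commanded pose from where the row before left it, along the tool's axes as they then stand; what a row does not reach is not made up. A row lasts 1/12 s, in which the tool goes at most 41.7 mm and 7.16 degrees, less where a joint would pass 70% of its speed; a pose out of reach is approached as far as the arm can. A call is refused whole if a number of a shift passes 0.0417 or a number of a turn 7.16, either way. A call with a gripper value outside its range is refused whole. The fingers move at their own pace and stop on an object; FORCE is the grip in N (left out, the last holds). Time passes only in rows, so rows that do not move let the fingers close. It gives the time, the measured TCP pose, the force and the opening at its end, in the units of the state.
- arm.observe(): the state, without advancing time (a new reading comes with each control period).
- optics.get_image(name): name is "scene" or "top" or "wrist"; returns the picture (400x640x3 uint8, red, green, blue); there is no depth.
- optics.camera_info(name): a dict with "fx", "fy", "cx", "cy" (pixels), "R" (3x3) and "t" (3): a world point X has camera coordinates R X + t. Camera axes: x right, y down, z forward; pixel columns grow to the right and rows downward; lengths in m; the calibration is good to about 2 mm. A picture is of the moment at which its call begins: read the wrist's pose just before it. camera_info takes no time and is no camera call; for the wrist camera it gives the pose at the moment of the call.
- arm.sign_off(): hands the job in, once; it reports no verdict.
Trained networks look in the newest picture that a camera, given by its name, has taken for a name from the list of things; names that differ only in an ending like _2 or _b are one class to them, and where a whole thing is asked for, a point or a joint stands for the part that bears it (a point fixed in the world has none). Each returns a list of dicts, best first, with "score" (0 to 1); they miss things now and then, are a little off and sometimes report something else, mostly with a low value. They report only what shows in the picture. A call takes as long as a camera call.
- optics.boxes_of(camera, thing): "location" ([column, row] in pixels, amid what is visible of it).
- optics.pinpoint(camera, thing): "location" ([column, row] in pixels: a listed point, or the origin of a listed thing).
The state is a dict: "clock": time; "joints": joint angles; "dq": joint speeds; "joint_efforts": joint torques, N m; "position": TCP position; "ee_rot": TCP orientation; "force": force on the tool from outside, world axes, zero at the start; "ft_torque": the same for the moment, N m; "width": opening from 0.0 (shut) to 1.0 (fully open).
Only numpy, scipy, OpenCV 4.12 (cv2) and the standard library are available. Lean on these libraries where they do the work, as an engineer would, in place of code of your own. Each camera call takes 0.05 s, during which the arm holds its last target.

## Working session

There is one attempt and no reset: what is moved stays moved. The work goes in short steps, Python scripts to look and compute and a shell command to move; the robot and the scene stay as the last step left them, time stands still between calls to the robot, and variables do not carry over. Pictures are saved under pics/ and viewed, and the job is handed in when it is done.

```bash
ls; mkdir -p pics
python3 - <<'E'
from cell import arm, optics
import cv2
print(arm.observe())
for n in ["scene","top","wrist"]:
    im=optics.get_image(n); cv2.imwrite(f"pics/{n}0.png",im[:,:,::-1])
    print(n,optics.camera_info(n))
    for th in ["gauge","handle","socket","rack","chute_hinge","mark_tip","pointer_tip","stud","jar_a","tub_a"]:
        print(th,[(d['location'],round(d['score'],2)) for d in optics.pinpoint(n,th)][:3])
E
```

```text
pics
{'clock': 0.0, 'joints': array([-1.35259539,  0.43522094,  0.02495118,  1.57405569, -0.01157714,
        1.13397121, -0.07510689]), 'dq': array([ 0.00142869,  0.00107689, -0.00016329, -0.00097456,  0.00127848,
       -0.00032991,  0.00217821]), 'joint_efforts': array([-5.55147744e-04, -6.67820406e+01,  9.84716043e-01, -3.14468551e+01,
       -6.05141418e-02,  4.25667933e-02,  1.70570052e-04]), 'position': array([0.19697961, 0.59266366, 0.23996198]), 'ee_rot': array([-5.01812551e-01, -3.10116124e+00,  2.36843545e-03]), 'force': array([0.43124324, 0.20966506, 0.34121322]), 'ft_torque': array([ 0.01260191,  0.01564729, -0.02174957]), 'width': 1.0021554562487178}
scene {'fx': 475.33098967187317, 'fy': 475.33098967187317, 'cx': 321.375658046864, 'cy': 210.95566903971496, 'R': array([[ 0.10543642,  0.99441885,  0.00378422],
       [ 0.76724937, -0.07892798, -0.63647371],
       [-0.63262277,  0.07001095, -0.77128912]]), 't': array([-0.04547381, -0.36744874,  1.73279079])}
gauge [([408.7, 217.9], 0.93)]
handle [([413.2, 190.1], 0.63), ([407.3, 219.5], 0.43)]
socket [([257.5, 229.6], 0.
[... 745 characters left out ...]
 0.96), ([320.7, 127.9], 0.71)]
mark_tip [([241.8, 204.2], 0.62)]
pointer_tip []
stud [([422.4, 210.0], 0.95)]
jar_a [([338.6, 197.1], 0.91), ([257.7, 298.1], 0.79)]
tub_a [([410.7, 296.1], 0.62), ([321.8, 127.5], 0.58), ([333.8, 303.5], 0.19)]
wrist {'fx': 331.77423539935387, 'fy': 331.77423539935387, 'cx': 320.65983237596487, 'cy': 198.32725366509516, 'R': array([[ 3.15259618e-01,  9.49005371e-01,  4.22328099e-04],
       [ 9.11476250e-01, -3.02916293e-01,  2.78303369e-01],
       [ 2.64239322e-01, -8.73528718e-02, -9.60493132e-01]]), 't': array([-0.62668049, -0.03406712,  0.38839249])}
gauge []
handle []
socket []
rack []
chute_hinge []
mark_tip []
pointer_tip []
stud []
jar_a []
tub_a []
```

View pics/scene0.png

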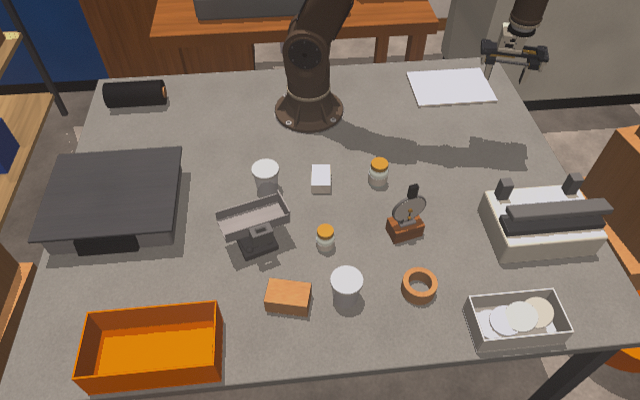

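View pics/top0.png

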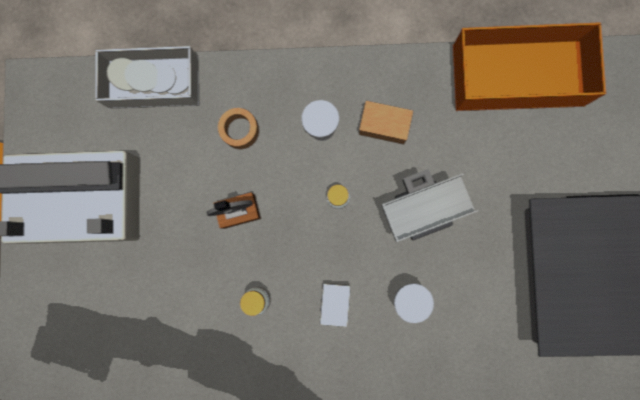

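View pics/wrist0.png

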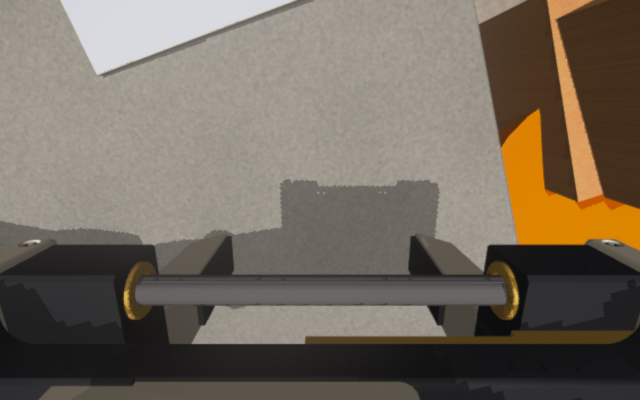

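Run:
```python
import cv2
a=cv2.imread("pics/scene0.png");b=cv2.imread("pics/top0.png")
cv2.imwrite("pics/s_crop.png",cv2.resize(a[140:320,190:460],None,fx=2.9,fy=2.9,interpolation=cv2.INTER_CUBIC))
cv2.imwrite("pics/t_crop.png",cv2.resize(b[110:310,190:480],None,fx=2.7,fy=2.7,interpolation=cv2.INTER_CUBIC))
```

```text
(no output)
```

View pics/s_crop.png

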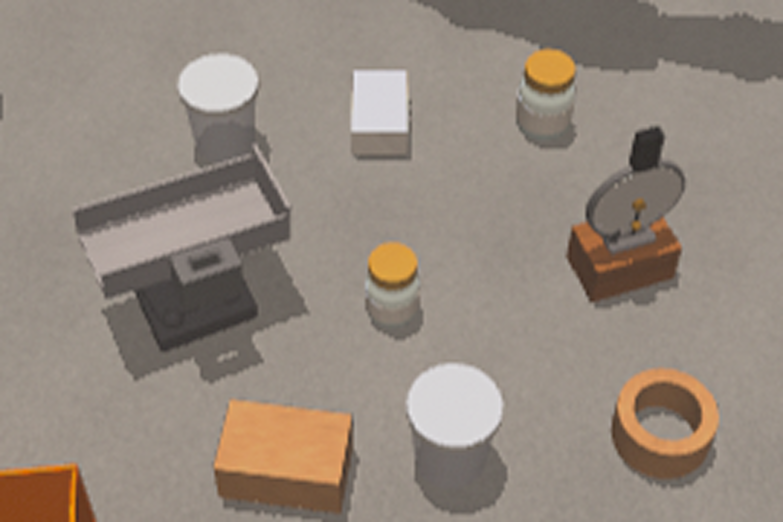

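View pics/t_crop.png

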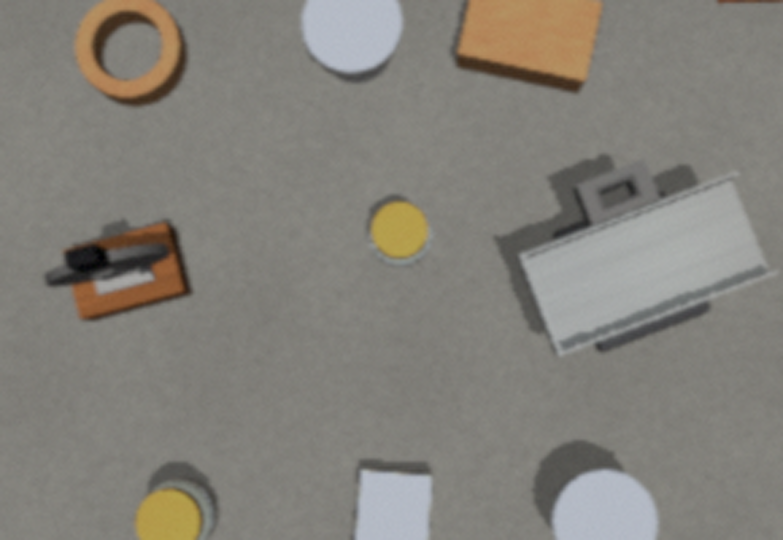

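The scene view shows the gauge in its rack at about (408,215), dial towards the camera. The socket block is at (257,230) on the chute's far side, and jar_a stands between them at (326,238). Next I triangulate the points.

```bash
cat > h.py <<'E'
import numpy as np, cv2
from scipy.spatial.transform import Rotation as R
from cell import arm, optics
def P(n):
    c=optics.camera_info(n); K=np.array([[c['fx'],0,c['cx']],[0,c['fy'],c['cy']],[0,0,1]])
    return K,c['R'],c['t']
def tri(obs):
    A=[]
    for n,u in obs:
        K,Rr,t=P(n); M=K@np.c_[Rr,t]
        A+= [u[0]*M[2]-M[0], u[1]*M[2]-M[1]]
    A=np.array(A); A/=np.linalg.norm(A[:,:3],axis=1)[:,None]
    X=np.linalg.lstsq(A[:,:3],-A[:,3],rcond=None)[0]
    return X
def proj(n,X):
    K,Rr,t=P(n); q=(np.atleast_2d(X)@Rr.T+t)@K.T; return q[:,:2]/q[:,2:]
def onz(n,u,z):
    K,Rr,t=P(n); d=Rr.T@np.linalg.solve(K,[u[0],u[1],1]); c=-Rr.T@t
    return c+d*(z-c[2])/d[2]
E
python3 - <<'E'
from h import *
np.set_printoptions(precision=4,suppress=True)
D=dict(gauge=([408.7,217.9],[235.8,209.0]),handle=([413.2,190.1],[222.1,207.2]),socket=([257.5,229.6],[419.5,180.7]),rack=([403.6,229.9],[239.2,213.4]),hinge=([252.9,223],[425.4,208.5]),stud=([252.3,241.2],[422.4,210]))
for k,(s,t) in D.items():
    X=tri([("scene",s),("top",t)]); print(k,X,proj("scene",X)-s,proj("top",X)-t)
# top crop picks: crop/2.7+ (190,110)
f=lambda a,b:np.array([a/2.7+190,b/2.7+110])
g=lambda a,b:np.array([a/2.9+190,b/2.9+140])
print("jar lid",onz("top",f(399,230),.075), onz("scene",g(393,260),.075))
print("rack top corners",[onz("top",f(*p),.05) for p in [(172,222),(188,293),(87,318)]])
print("trough corners top",[onz("top",f(*p),.127)for p in [(520,257),(558,355),(770,268),(737,174)]])
print("socket block",[onz("top",f(*p),.125)for p in [(577,185),(641,163),(657,195),(592,220)]])
print("socket hole",[onz("top",f(*p),.125)for p in [(597,192),(630,181),(636,193),(604,206)]])
E
```

```text
gauge [0.583  0.2243 0.0664] [[-1.6831  0.1821]] [[-2.1089 -0.2513]]
handle [0.5782 0.225  0.1775] [[-0.2784  0.0359]] [[-0.3648 -0.0417]]
socket [ 0.6257 -0.1836  0.1237] [[1.3451 0.092 ]] [[1.6751 0.0555]]
rack [0.5767 0.2248 0.0035] [[-0.0073  0.0008]] [[-0.0091 -0.001 ]]
hinge [ 0.5699 -0.1995  0.0825] [[1.1001 0.0836]] [[1.3991 0.044 ]]
stud [ 0.572  -0.2077  0.0019] [[1.8368 0.1278]] [[2.2767 0.0631]]
jar lid [ 0.6055 -0.0078  0.075 ] [ 0.6065 -0.0076  0.075 ]
rack top corners [array([0.6204, 0.1819, 0.05  ]), array([0.5606, 0.1694, 0.05  ]), array([0.5422, 0.2543, 0.05  ])]
trough corners top [array([ 0.5766, -0.101 ,  0.127 ]), array([ 0.5003, -0.1273,  0.127 ]), array([ 0.5625, -0.2918,  0.127 ]), array([ 0.6359, -0.2702,  0.127 ])]
socket block [array([ 0.6314, -0.1472,  0.125 ]), array([ 0.6471, -0.1973,  0.125 ]), array([ 0.6217, -0.2085,  0.125 ]), array([ 0.6038, -0.1577,  0.125 ])]
socket hole [array([ 0.6255, -0.1625,  0.125 ]), array([ 0.6333, -0.1882,  0.125 ]), array([ 0.6238, -0.1925,  0.125 ]), array([ 0.6144, -0.1674,  0.125 ])]
```

```bash
cat >> h.py <<'E'
def Rt(yaw_deg, tilt_deg=0):
    "tool orientation: tool y = gauge x (yaw), tool z = -gauge z, gauge leaned by tilt about its +x (top to -y)"
    G=R.from_euler('z',yaw_deg,degrees=True)*R.from_euler('x',tilt_deg,degrees=True)
    g=G.as_matrix(); return np.c_[g[:,1],g[:,0],-g[:,2]]
def cur():
    s=arm.observe(); return s,np.array(s['position']),R.from_rotvec(s['ee_rot']).as_matrix()
def delta(p,Rm):
    s,p0,R0=cur()
    print("shift in current tool mm",np.round(R0.T@(p-p0)*1000,1),"in target axes mm",np.round(Rm.T@(p-p0)*1000,1),
     "rot deg",np.round(R.from_matrix(R0.T@Rm).as_rotvec(degrees=True),2))
def snap(n,name):
    im=optics.get_image(n); cv2.imwrite(f"pics/{name}.png",im[:,:,::-1]); return im
E
python3 - <<'E'
from h import *
s,p0,R0=cur()
K,Rr,t=P("wrist"); c=-Rr.T@t
print("cam in tool",R0.T@(c-p0)); print("cam axes in tool",R0.T@Rr.T)
delta(np.array([0.578,0.225,0.32]),Rt(12))
E
```

```text
cam in tool [ 0.07543041  0.00149779 -0.14203738]
cam axes in tool [[ 1.06256248e-04 -9.60499389e-01 -2.78282073e-01]
 [ 9.99999933e-01  4.65713163e-06  3.65755031e-04]
 [-3.50011488e-04 -2.78282094e-01  9.60499325e-01]]
shift in current tool mm [-477.6 -229.2  -79.2] in target axes mm [-439.3  296.   -79.2] rot deg [ 0.   -0.   59.62]
```

```bash
python3 -m creep '[{"translation":[0,0,-0.008],"rot":[0,0,6],"jaw":0.09},{"translation":[0,0,-0.008],"rot":[0,0,6],"jaw":0.09},{"translation":[0,0,-0.008],"rot":[0,0,6],"jaw":0.09},{"translation":[0,0,-0.008],"rot":[0,0,6],"jaw":0.09},{"translation":[0,0,-0.008],"rot":[0,0,6],"jaw":0.09},{"translation":[0,0,-0.008],"rot":[0,0,6],"jaw":0.09},{"translation":[0,0,-0.008],"rot":[0,0,6],"jaw":0.09},{"translation":[0,0,-0.008],"rot":[0,0,6],"jaw":0.09},{"translation":[0,0,-0.008],"rot":[0,0,6],"jaw":0.09},{"translation":[0,0,-0.008],"rot":[0,0,5.6],"jaw":0.09}]'
python3 -m creep '[{"translation":[-0.03,0.02,0],"rot":[0,0,0],"jaw":0.09},{"translation":[-0.03,0.02,0],"rot":[0,0,0],"jaw":0.09},{"translation":[-0.03,0.02,0],"rot":[0,0,0],"jaw":0.09},{"translation":[-0.03,0.02,0],"rot":[0,0,0],"jaw":0.09},{"translation":[-0.03,0.02,0],"rot":[0,0,0],"jaw":0.09},{"translation":[-0.03,0.02,0],"rot":[0,0,0],"jaw":0.09},{"translation":[-0.03,0.02,0],"rot":[0,0,0],"jaw":0.09},{"translation":[-0.03,0.02,0],"rot":[0,0,0],"jaw":0.09},{"translation":[-0.03,0.02,0],"rot":[0,0,0],"jaw":0.09},{"translation":[-0.03,0.02,0],"rot":[0,0,0],"jaw":0.09}]'
python3 - <<'E'
from h import *
delta(np.array([0.578,0.225,0.32]),Rt(12))
snap("wrist","w1")
for th in ["handle","gauge","rack","mark_tip","pointer_tip"]: print(th,[(d['location'],round(d['score'],2)) for d in optics.pinpoint("wrist",th)][:3])
E
```

```text
clock: 2.48
position: [0.197, 0.5931, 0.3211]
ee_rot: [-1.983, -2.437, 0.0]
force: [0.3, 0.1, 1.0]
width: 0.977
clock: 3.32
position: [0.4562, 0.3399, 0.321]
ee_rot: [-1.976, -2.442, -0.001]
force: [0.7, 0.2, 0.3]
width: 0.981
shift in current tool mm [-137.8   95.2    1. ] in target axes mm [-137.8   95.3    1. ] rot deg [ 0.02 -0.03  0.03]
handle [([417.1, 323.5], 0.96)]
gauge [([391.4, 263.5], 0.68)]
rack [([388.2, 250.0], 0.87)]
mark_tip []
pointer_tip []
```

View pics/w1.png

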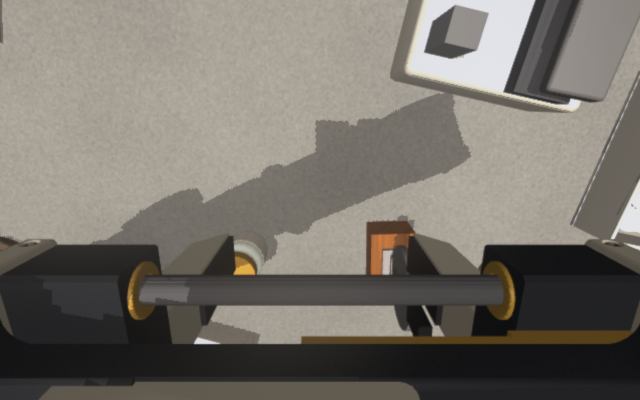

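```bash
python3 -m creep '[{"translation":[-0.03,0.012,0],"rot":[0,0,0],"jaw":0.09},{"translation":[-0.03,0.012,0],"rot":[0,0,0],"jaw":0.09},{"translation":[-0.03,0.012,0],"rot":[0,0,0],"jaw":0.09},{"translation":[-0.03,0.012,0],"rot":[0,0,0],"jaw":0.09},{"translation":[-0.03,0.012,0],"rot":[0,0,0],"jaw":0.09},{"translation":[-0.03,0.012,0],"rot":[0,0,0],"jaw":0.09},{"translation":[-0.03,0.012,0],"rot":[0,0,0],"jaw":0.09},{"translation":[-0.02,0.012,0],"rot":[0,0,0],"jaw":0.09},{"translation":[0,0,0],"rot":[0,0,0],"jaw":0.09}]'
python3 - <<'E'
from h import *
np.set_printoptions(precision=4,suppress=True)
delta(np.array([0.578,0.225,0.32]),Rt(12))
snap("wrist","w2")
L=dict(handle=([413.2,190.1],[222.1,207.2]),rack=([403.6,229.9],[239.2,213.4]),gauge=([408.7,217.9],[235.8,209.0]))
for th in ["handle","gauge","rack"]:
    r=optics.pinpoint("wrist",th); print(th,[(d['location'],round(d['score'],2)) for d in r][:3])
    if r:
        o=[("scene",L[th][0]),("top",L[th][1]),("wrist",r[0]['location'])]
        X=tri(o); print(X,[proj(n,X)-u for n,u in o])
        z=dict(handle=.18,rack=0,gauge=.05)[th]; print(onz("wrist",r[0]['location'],z),onz("top",L[th][1],z))
E
```

```text
clock: 4.37
position: [0.599, 0.1326, 0.3207]
ee_rot: [1.98, 2.436, -0.002]
force: [-0.1, -0.7, 0.5]
width: 0.981
shift in current tool mm [94.8 -1.7  0.4] in target axes mm [94.8 -1.3  0.7] rot deg [ 0.05  0.15 -0.22]
handle [([321.9, 76.8], 0.92), ([419.6, 247.7], 0.43)]
[0.5777 0.2277 0.1756] [array([[0.5778, 0.3153]]), array([[-1.4707,  0.3023]]), array([[-1.5153,  5.2835]])]
[0.5782 0.2317 0.18  ] [0.5779 0.2237 0.18  ]
gauge [([321.4, 88.6], 0.89), ([306.2, 251.8], 0.26)]
[0.5806 0.2263 0.063 ] [array([[-1.363 ,  0.2246]]), array([[-2.6419,  0.9683]]), array([[1.6775, 2.3257]])]
[0.5781 0.2289 0.05  ] [0.5836 0.223  0.05  ]
rack [([324.6, 89.2], 0.76)]
[0.5785 0.2269 0.0037] [array([[0.8581, 0.397 ]]), array([[-0.9377, -0.7751]]), array([[-3.125,  2.839]])]
[0.5818 0.2314 0.    ] [0.5769 0.2255 0.    ]
```

View pics/w2.png

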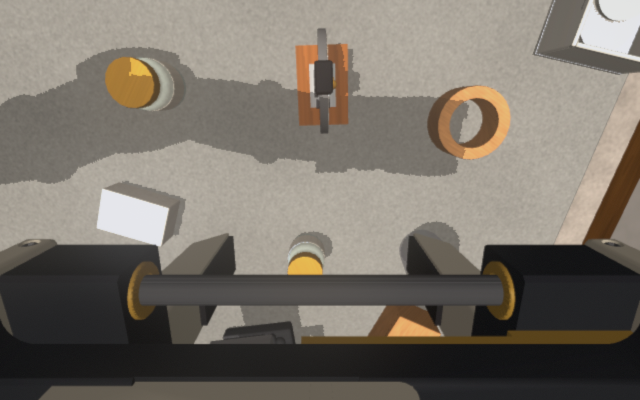

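Run:
```python
from h import *
im=cv2.imread("pics/w2.png")[15:145,270:380]
cv2.imwrite("pics/w2c.png",cv2.resize(im,None,fx=4.5,fy=4.5,interpolation=cv2.INTER_CUBIC))
```

```text
(no output)
```

View pics/w2c.png

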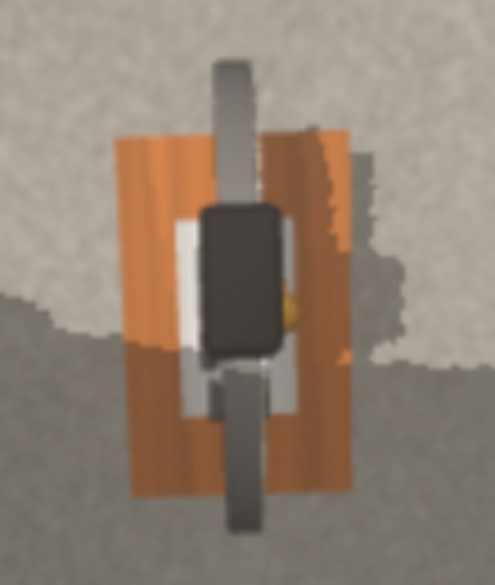

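Run:
```python
from h import *
np.set_printoptions(precision=4,suppress=True)
f=lambda a,b:(a/4.5+270,b/4.5+15)
print("handle",onz("wrist",f(241,281),.199))
a=onz("wrist",f(233,62),.12);b=onz("wrist",f(244,530),.12);print(a,b,(a+b)/2,np.linalg.norm(a-b),np.degrees(np.arctan2(-(a-b)[0],(a-b)[1])))
c=[onz("wrist",f(*q),.05) for q in [(115,137),(350,130),(352,490),(132,496)]];print(c,np.mean(c,0))
d=c[0]-c[3];e=c[1]-c[2];print([np.degrees(np.arctan2(-v[0],v[1])) for v in(d,e)],[np.linalg.norm(v) for v in(d,e,c[1]-c[0])])
```

```text
handle [0.5787 0.2317 0.199 ]
[0.5674 0.2787 0.12  ] [0.5901 0.1855 0.12  ] [0.5788 0.2321 0.12  ] 0.09595118056132097 13.737812179920923
[array([0.539 , 0.2689, 0.05  ]), array([0.597, 0.283, 0.05 ]), array([0.6183, 0.1964, 0.05  ]), array([0.5606, 0.1823, 0.05  ])] [0.5787 0.2326 0.05  ]
[np.float64(13.95223827740424), np.float64(13.843456205930563)] [np.float64(0.08923412283055393), np.float64(0.08926805978491216), np.float64(0.05964751124072504)]
```

Run:
```python
from h import *
np.set_printoptions(precision=4,suppress=True)
s,p,Rm=cur();print(p,s['dq'])
im=snap("wrist","w3"); i2=cv2.imread("pics/w2.png")[:,:,::-1]
s,p,Rm=cur();print(p,s['clock'])
print(np.abs(im.astype(int)-i2)[:200].mean())
g=lambda i:cv2.cvtColor(np.ascontiguousarray(i[:230]),cv2.COLOR_RGB2GRAY).astype(np.float32)
print(cv2.phaseCorrelate(g(i2),g(im)))
for th in ["jar_a","jar_b","blank_box","tape"]:
    for n in ["wrist","top"]:
        if n=="top" : snap("top","tmp")
        for d in optics.pinpoint(n,th)[:2]: print(th,n,d['location'],round(d['score'],2),onz(n,d['location'],0))
```

```text
[0.5961 0.1387 0.3204] [-0.0062 -0.0043  0.0005  0.0026  0.0007 -0.0012  0.0047]
[0.5961 0.1387 0.3206] 4.6167
8.404395833333334
((0.6044892301630966, 8.158890072330152), 0.4590841258565585)
jar_a wrist [303.9, 255.8] 0.85 [ 0.603  -0.0119  0.    ]
jar_a wrist [165.8, 89.3] 0.73 [0.3762 0.1865 0.    ]
jar_a top [339.2, 198.7] 0.55 [ 0.6046 -0.0104  0.    ]
jar_b wrist [303.9, 255.8] 0.85 [ 0.6033 -0.0132  0.    ]
jar_b wrist [165.8, 89.3] 0.73 [0.3767 0.1856 0.    ]
jar_b top [337.5, 196.6] 0.88 [ 0.6096 -0.0065  0.    ]
jar_b top [257.2, 297.0] 0.7 [0.3817 0.186  0.    ]
blank_box wrist [148.3, 211.5] 0.95 [0.366  0.0082 0.    ]
blank_box top [331.9, 302.8] 0.56 [0.3644 0.0134 0.    ]
tape wrist [458.2, 125.2] 0.91 [0.7715 0.2212 0.    ]
tape top [242.1, 133.4] 0.6 [0.7675 0.216  0.    ]
```

The arm had still been settling, so the w2 picture and pose did not match. I re-measure in w3.

Run:
```python
from h import *
np.set_printoptions(precision=4,suppress=True)
f=lambda a,b:(a/4.5+270+.6,b/4.5+15+8.16)
print("handle",onz("wrist",f(241,281),.199))
a=onz("wrist",f(233,62),.12);b=onz("wrist",f(244,530),.12);print((a+b)/2,np.degrees(np.arctan2(-(a-b)[0],(a-b)[1])))
c=[onz("wrist",f(*q),.05) for q in [(115,137),(350,130),(352,490),(132,496)]];print(np.mean(c,0))
d=c[0]-c[3];e=c[1]-c[2];print([np.degrees(np.arctan2(-v[0],v[1])) for v in(d,e)])
im=cv2.imread("pics/w3.png")[15:155,270:380]
cv2.imwrite("pics/w3c.png",cv2.resize(im,None,fx=4,fy=4,interpolation=cv2.INTER_CUBIC))
```

```text
handle [0.5816 0.2237 0.199 ]
[0.5822 0.2223 0.12  ] 13.576368501685494
[0.5827 0.2212 0.05  ]
[np.float64(13.777000303788682), np.float64(13.693372895746883)]
```

View pics/w3c.png

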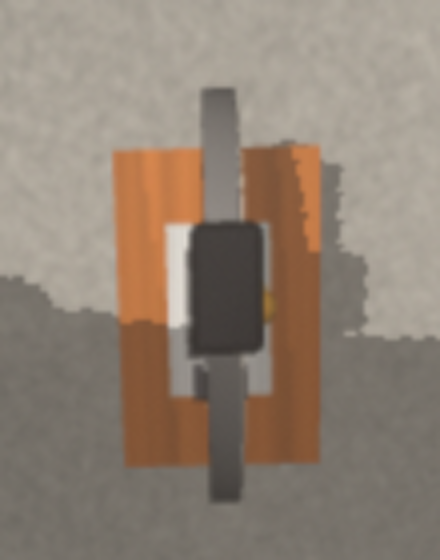

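Run:
```python
from h import *
np.set_printoptions(precision=4,suppress=True)
f=lambda a,b:(a/4+270,b/4+15)
print("handle",onz("wrist",f(227,288),.199))
a=onz("wrist",f(219,90),.12);b=onz("wrist",f(226,500),.12);print((a+b)/2,np.degrees(np.arctan2(-(a-b)[0],(a-b)[1])))
c=[onz("wrist",f(*q),.05) for q in [(113,150),(320,145),(320,463),(125,467)]];print(np.mean(c,0))
d=c[0]-c[3];e=c[1]-c[2];print([np.degrees(np.arctan2(-v[0],v[1])) for v in(d,e)])
delta(np.array([.580,.2235,.30]),Rt(13))
```

```text
handle [0.5837 0.2231 0.199 ]
[0.5841 0.2229 0.12  ] 13.286177374416845
[0.5842 0.2229 0.05  ]
[np.float64(13.291106753205481), np.float64(13.426654800522705)]
shift in current tool mm [88.8  1.6 20.8] in target axes mm [88.8  3.1 20.8] rot deg [ 0.   -0.   -0.99]
```

```bash
python3 -m creep '[{"translation":[0.018,0.001,0.01],"rot":[0,0,-1.2],"jaw":0.06},{"translation":[0.018,0.001,0.01],"rot":[0,0,0],"jaw":0.06},{"translation":[0.018,0.001,0.01],"rot":[0,0,0],"jaw":0.06},{"translation":[0.018,0.001,0.01],"rot":[0,0,0],"jaw":0.06},{"translation":[0.012,0.001,0.01],"rot":[0,0,0],"jaw":0.06},{"translation":[0.0044,0,0.01],"rot":[0,0,0],"jaw":0.06},{"translation":[0,0,0],"rot":[0,0,0],"jaw":0.06},{"translation":[0,0,0],"rot":[0,0,0],"jaw":0.06},{"translation":[0,0,0],"rot":[0,0,0],"jaw":0.06}]'
python3 - <<'E'
from h import *
delta(np.array([.582,.2235,.175]),Rt(13.2))
E
```

```text
clock: 5.97
position: [0.5826, 0.2222, 0.2612]
ee_rot: [1.952, 2.46, 0.0]
force: [1.0, -0.3, -0.2]
width: 0.654
shift in current tool mm [ 1.5 -0.4 86.2] in target axes mm [ 1.4 -0.3 86.2] rot deg [ 0.04  0.04 -0.08]
```

```bash
python3 -m creep '[{"translation":[0.001,0,0.016],"rot":[0,0,0],"jaw":0.06},{"translation":[0,0,0.018],"rot":[0,0,0],"jaw":0.06},{"translation":[0,0,0.018],"rot":[0,0,0],"jaw":0.06},{"translation":[0,0,0.016],"rot":[0,0,0],"jaw":0.06},{"translation":[0,0,0.012],"rot":[0,0,0],"jaw":0.06},{"translation":[0,0,0.006],"rot":[0,0,0],"jaw":0.06},{"translation":[0,0,0],"rot":[0,0,0],"jaw":0.06},{"translation":[0,0,0],"rot":[0,0,0],"jaw":0.06},{"translation":[0,0,0],"rot":[0,0,0],"jaw":0.06}]'
python3 - <<'E'
from h import *
delta(np.array([.582,.2235,.175]),Rt(13.2)); snap("scene","s2"); im=cv2.imread("pics/s2.png")[130:290,340:500];cv2.imwrite("pics/s2c.png",cv2.resize(im,None,fx=3.5,fy=3.5,interpolation=cv2.INTER_CUBIC))
E
```

```text
clock: 6.72
position: [0.5825, 0.2246, 0.1759]
ee_rot: [1.951, 2.461, 0.002]
force: [-0.4, -0.6, 0.2]
width: 0.654
shift in current tool mm [-0.9 -0.8  0.9] in target axes mm [-0.9 -0.8  0.9] rot deg [ 0.1  -0.02 -0.  ]
```

View pics/s2c.png

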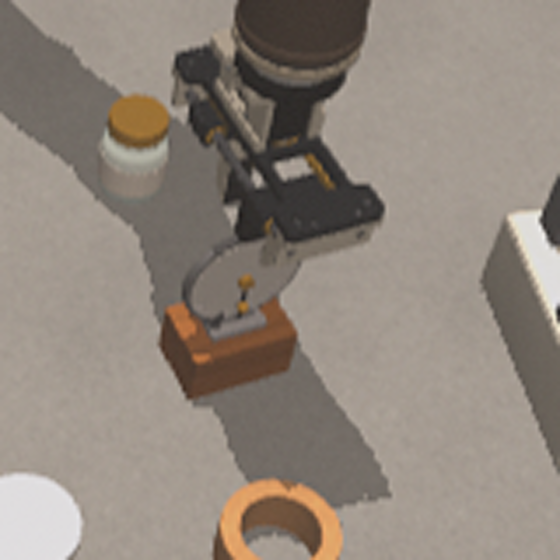

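The fingers straddle the handle above the dial. I close on it.

```bash
python3 -m creep '[{"translation":[0,0,0],"rot":[0,0,0],"jaw":0.03},{"translation":[0,0,0],"rot":[0,0,0],"jaw":0.008},{"translation":[0,0,0],"rot":[0,0,0],"jaw":0.008},{"translation":[0,0,0],"rot":[0,0,0],"jaw":0.008},{"translation":[0,0,0],"rot":[0,0,0],"jaw":0.008},{"translation":[0,0,0],"rot":[0,0,0],"jaw":0.008},{"translation":[0,0,0],"rot":[0,0,0],"jaw":0.008},{"translation":[0,0,0],"rot":[0,0,0],"jaw":0.008}]' 40
```

```text
clock: 7.43
position: [0.5817, 0.2246, 0.1747]
ee_rot: [-1.951, -2.462, 0.0]
force: [-0.0, -0.1, 0.6]
width: 0.148
```

```bash
python3 -m creep '[{"translation":[0,0,-0.006],"rot":[0,0,0],"jaw":0.008},{"translation":[0,0,-0.012],"rot":[0,0,0],"jaw":0.008},{"translation":[0,0,-0.018],"rot":[0,0,0],"jaw":0.008},{"translation":[0,0,-0.018],"rot":[0,0,0],"jaw":0.008},{"translation":[0,0,-0.018],"rot":[0,0,0],"jaw":0.008},{"translation":[0,0,-0.018],"rot":[0,0,0],"jaw":0.008},{"translation":[0,0,-0.018],"rot":[0,0,0],"jaw":0.008},{"translation":[0,0,-0.018],"rot":[0,0,0],"jaw":0.008},{"translation":[0,0,-0.012],"rot":[0,0,0],"jaw":0.008},{"translation":[0,0,-0.006],"rot":[0,0,0],"jaw":0.008},{"translation":[0,0,0],"rot":[0,0,0],"jaw":0.008},{"translation":[0,0,0],"rot":[0,0,0],"jaw":0.008}]'
python3 - <<'E'
from h import *
snap("scene","s3"); snap("top","t3")
im=cv2.imread("pics/s3.png")
cv2.imwrite("pics/s3c.png",cv2.resize(im[185:270,205:305],None,fx=7,fy=7,interpolation=cv2.INTER_CUBIC))
cv2.imwrite("pics/s3d.png",cv2.resize(im[90:240,330:480],None,fx=4,fy=4,interpolation=cv2.INTER_CUBIC))
im=cv2.imread("pics/t3.png")
cv2.imwrite("pics/t3c.png",cv2.resize(im[160:245,375:485],None,fx=7,fy=7,interpolation=cv2.INTER_CUBIC))
E
```

```text
clock: 8.43
position: [0.5816, 0.2245, 0.3187]
ee_rot: [-1.951, -2.462, -0.0]
force: [-0.2, -0.5, -3.1]
width: 0.15
```

View pics/s3c.png

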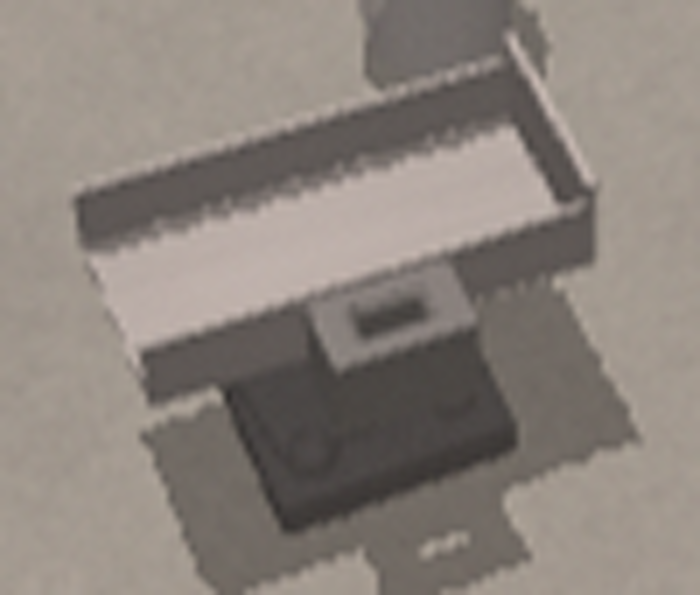

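View pics/t3c.png

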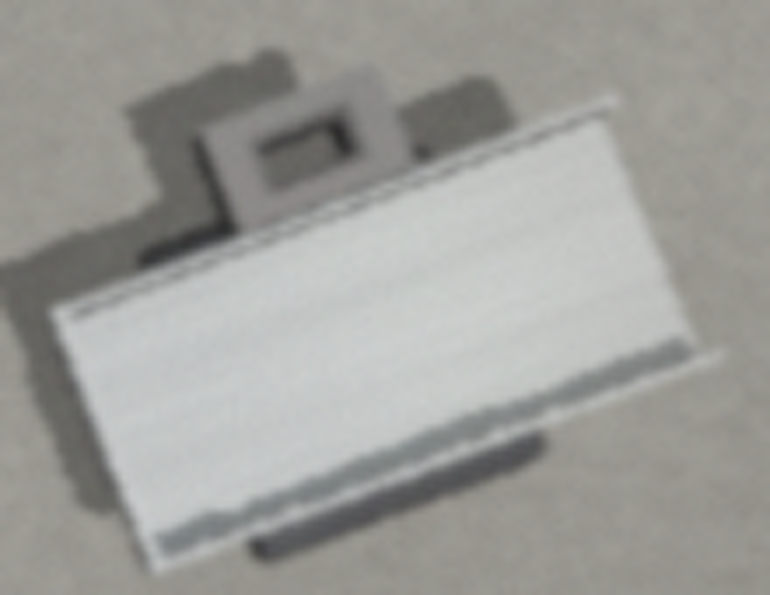

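View pics/s3d.png

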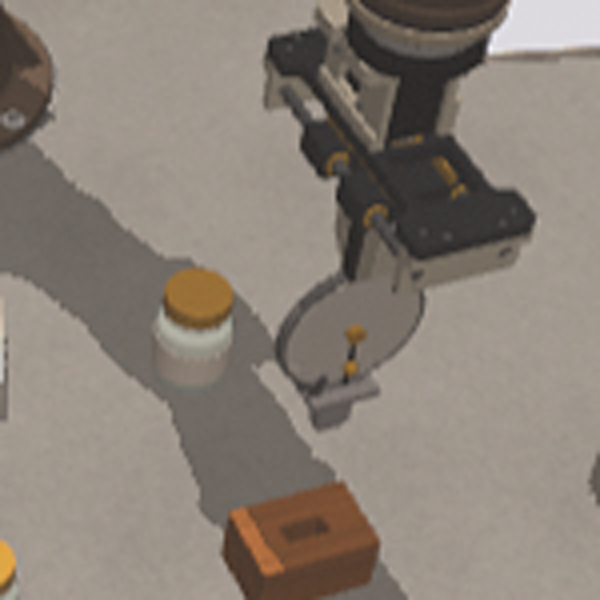

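```bash
cat > fit.py <<'E'
from h import *
from scipy.optimize import least_squares
np.set_printoptions(precision=4,suppress=True)
t=lambda a,b:(a/7+375-.4,b/7+160-.4); s=lambda a,b:(a/7+205-.4,b/7+185-.4)
B=lambda x,y,z:np.array([x,y,z])/1000
obs=[("top",B(77,28,50),t(202,130)),("top",B(77,-28,50),t(372,68)),
("top",B(60,0,50),t(308,153)),
("top",B(42,-90,52),t(618,98)),("top",B(-42,-90,52),t(722,352)),
("top",B(42,90,64),t(50,312)),("top",B(-42,90,64),t(152,572)),
("scene",B(77,-28,50),s(345,372)),("scene",B(77,28,50),s(475,325)),("scene",B(43,28,50),s(450,265)),("scene",B(43,-28,50),s(310,302)),
("scene",B(60,0,50),s(388,315)),
("scene",B(42,-90,52),s(145,352)),("scene",B(-42,-90,52),s(77,200)),
("scene",B(42,90,64),s(595,185)),("scene",B(-42,90,64),s(512,35))]
def X(p,b): return p[:3]+(R.from_euler('z',p[3])*R.from_euler('x',p[4])).apply(b)
f=lambda p:np.concatenate([(proj(n,X(p,b))[0]-u) for n,b,u in obs])
r=least_squares(f,[.57,-.2,.075,.3,0],loss='soft_l1')
print(r.x,np.degrees(r.x[3:]),"socket",X(r.x,B(60,0,50)))
e=f(r.x).reshape(-1,2)
for o,q in zip(obs,e): print(o[0],o[1]*1000,q)
E
python3 fit.py
```

```text
[ 0.5695 -0.2003  0.0721  0.3379 -0.0406] [19.3614 -2.3258] socket [ 0.6254 -0.1785  0.122 ]
top [77. 28. 50.] [-0.3832  0.2575]
top [ 77. -28.  50.] [ 0.361  -0.5792]
top [60.  0. 50.] [-0.0101 -0.3755]
top [ 42. -90.  52.] [-0.4007 -0.3057]
top [-42. -90.  52.] [0.1761 0.9548]
top [42. 90. 64.] [ 0.0716 -0.0616]
top [-42.  90.  64.] [0.4276 0.7054]
scene [ 77. -28.  50.] [-0.9405  0.3293]
scene [77. 28. 50.] [0.9822 0.1098]
scene [43. 28. 50.] [-0.2512 -0.6627]
scene [ 43. -28.  50.] [-0.4879  0.7452]
scene [60.  0. 50.] [0.8782 0.212 ]
scene [ 42. -90.  52.] [-0.2019  0.471 ]
scene [-42. -90.  52.] [-0.4063 -0.8589]
scene [42. 90. 64.] [ 0.6035 -0.103 ]
scene [-42.  90.  64.] [ 0.4907 -0.0035]
```

Run:
```python
from h import *
delta(np.array([.659,-.273,.319]),Rt(19.4))
```

```text
shift in current tool mm [-502.1  -38.    -1. ] in target axes mm [-495.   -91.9   -1.2] rot deg [-0.09  0.01 -6.18]
```

```bash
python3 -m creep '[{"translation":[-0.008,0,0],"rot":[0,0,-3.1],"jaw":0.008},{"translation":[-0.018,-0.003,0],"rot":[0,0,-3.1],"jaw":0.008},{"translation":[-0.028,-0.005,0],"rot":[0,0,0],"jaw":0.008},{"translation":[-0.033,-0.006,0],"rot":[0,0,0],"jaw":0.008},{"translation":[-0.033,-0.006,0],"rot":[0,0,0],"jaw":0.008},{"translation":[-0.033,-0.006,0],"rot":[0,0,0],"jaw":0.008},{"translation":[-0.033,-0.006,0],"rot":[0,0,0],"jaw":0.008},{"translation":[-0.033,-0.006,0],"rot":[0,0,0],"jaw":0.008},{"translation":[-0.033,-0.006,0],"rot":[0,0,0],"jaw":0.008},{"translation":[-0.033,-0.006,0],"rot":[0,0,0],"jaw":0.008},{"translation":[-0.033,-0.006,0],"rot":[0,0,0],"jaw":0.008},{"translation":[-0.033,-0.006,0],"rot":[0,0,0],"jaw":0.008}]'
python3 -m creep '[{"translation":[-0.033,-0.006,0],"rot":[0,0,0],"jaw":0.008},{"translation":[-0.033,-0.006,0],"rot":[0,0,0],"jaw":0.008},{"translation":[-0.03,-0.006,0],"rot":[0,0,0],"jaw":0.008},{"translation":[-0.024,-0.005,0],"rot":[0,0,0],"jaw":0.008},{"translation":[-0.016,-0.003,0],"rot":[0,0,0],"jaw":0.008},{"translation":[-0.008,-0.002,0],"rot":[0,0,0],"jaw":0.008},{"translation":[0,0,0],"rot":[0,0,0],"jaw":0.008},{"translation":[0,0,0],"rot":[0,0,0],"jaw":0.008},{"translation":[0,0,0],"rot":[0,0,0],"jaw":0.008},{"translation":[0,0,0],"rot":[0,0,0],"jaw":0.008}]'
python3 - <<'E'
from h import *
s,p,Rm=cur();print(p,s['dq'].round(3))
im=snap("wrist","w4");s,p2,_=cur();print(p2-p); print(optics.pinpoint("wrist","socket"))
delta(np.array([.659,-.273,.319]),Rt(19.4))
E
```

```text
clock: 9.53
position: [0.6378, -0.1289, 0.3177]
ee_rot: [-1.814, -2.563, 0.001]
force: [0.6, -0.7, -3.2]
width: 0.149
clock: 10.37
position: [0.6601, -0.2705, 0.3187]
ee_rot: [-1.812, -2.566, -0.002]
force: [0.3, -0.1, -3.9]
width: 0.149
[ 0.66008623 -0.27045913  0.31868995] [-0.001 -0.     0.006 -0.002  0.004 -0.     0.003]
[-3.86518380e-05 -2.42355816e-04  1.27789121e-04]
[]
shift in current tool mm [-1.5 -1.6 -0.1] in target axes mm [-1.5 -1.5 -0.1] rot deg [ 0.03 -0.03  0.12]
```

View pics/w4.png

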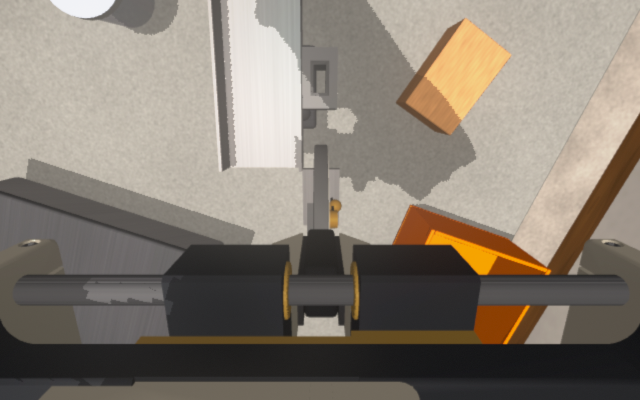

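Run:
```python
import cv2
im=cv2.imread("pics/w4.png")[30:250,260:380]
cv2.imwrite("pics/w4c.png",cv2.resize(im[:110],None,fx=5.4,fy=5.4,interpolation=cv2.INTER_CUBIC))
cv2.imwrite("pics/w4d.png",cv2.resize(im[105:],None,fx=5,fy=5,interpolation=cv2.INTER_CUBIC))
```

```text
(no output)
```

View pics/w4c.png

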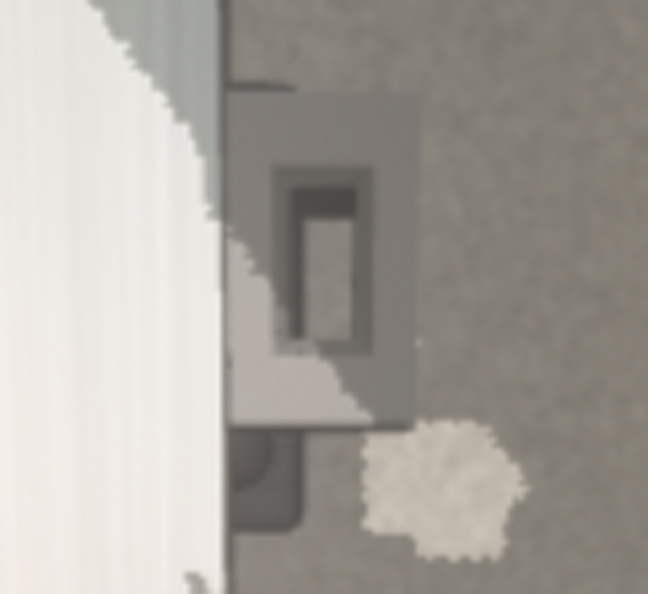

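View pics/w4d.png

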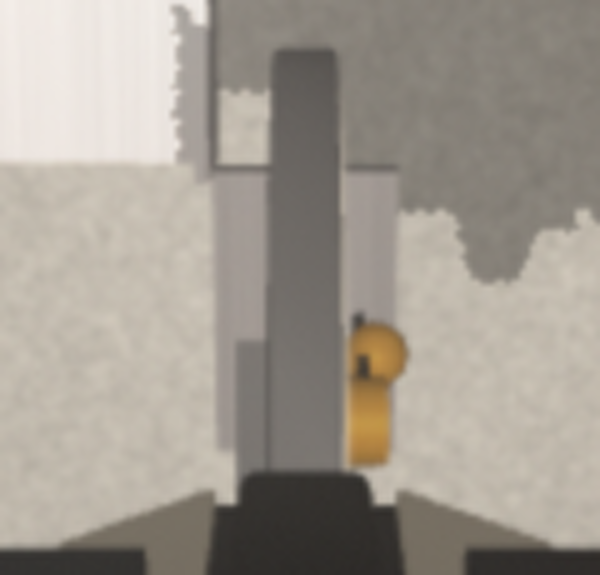

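```bash
cat > m.py <<'E'
from h import *
np.set_printoptions(precision=2,suppress=True)
s,p,Rm=cur()
c=lambda a,b:(260+a/5.4-.4,30+b/5.4-.4); d=lambda a,b:(260+a/5-.4,135+b/5-.4)
for z in (.122,.125):
    X=onz("wrist",c(324,261),z); print("mouth",z,X*1000,"tool",Rm.T@(X-p)*1000)
q=[onz("wrist",c(*v),.123) for v in [(274,167),(374,167),(374,355),(274,355)]]
print([np.linalg.norm(q[i]-q[i-1])*1000 for i in range(4)])
for v in (q[0]-q[3],q[1]-q[2]): print("yaw",np.degrees(np.arctan2(-v[0],v[1])))
q=[onz("wrist",c(*v),.123) for v in [(418,92),(416,425)]]; v=q[0]-q[1]; print("block edge",np.linalg.norm(v)*1000,np.degrees(np.arctan2(-v[0],v[1])))
for n,a,z in (("foot+y L",d(213,165),-.119),("foot+y R",d(398,165),-.119),("dial +y",d(305,48),-.067)):
    X=onz("wrist",a,p[2]+z); print(n,"tool",Rm.T@(X-p)*1000)
a=onz("wrist",d(272,60),p[2]-.067+.01);b=onz("wrist",d(338,60),p[2]-.057); print("dial thick",Rm.T@(a-p)*1000,Rm.T@(b-p)*1000)
E
python3 m.py
```

```text
mouth 0.122 [ 626.67 -177.67  122.  ] tool [ 99.03  -0.28 196.95]
mouth 0.125 [ 626.74 -177.85  125.  ] tool [ 98.83  -0.27 193.95]
[np.float64(31.486776615927464), np.float64(17.532871930018096), np.float64(31.487627971274684), np.float64(18.020625553470907)]
yaw 19.03784397096354
yaw 19.92539699376741
block edge 55.756137250714026 19.94167096152222
foot+y L tool [ 26.46 -13.99 119.01]
foot+y R tool [ 26.46  15.53 119.02]
dial +y tool [51.29  0.68 67.03]
dial thick [51.07 -3.26 57.02] [51.07  4.63 57.03]
```

```bash
cat > tgt.py <<'E'
from h import *
import sys
M=np.array([.6267,-.1777,.122]); YAW=19.5
def tgt(h,tilt=-2.3,hand=1.0,o=(2.2,.75,124.7),M=M,yaw=YAW):
    zg=-Rt(yaw,tilt)[:,2]; Rm=Rt(yaw,tilt-hand); return M+h*zg-Rm@(np.array(o)/1000),Rm
if __name__=="__main__":
    p,Rm=tgt(float(sys.argv[1])); print(p); delta(p,Rm)
E
python3 tgt.py 0.06; python3 tgt.py 0.0
```

```text
[ 0.62352626 -0.17098443  0.30657153]
shift in current tool mm [106.5  -0.9  12.4] in target axes mm [107.   -0.9   6.2] rot deg [ 0.03 -3.33  0.02]
[ 0.62433003 -0.17325423  0.24661987]
shift in current tool mm [104.   -0.9  72.3] in target axes mm [108.1  -0.9  66.2] rot deg [ 0.03 -3.33  0.02]
```

```bash
python3 -m creep '[{"translation":[0.010,0,0.001],"rot":[0,-0.5,0],"jaw":0.008},{"translation":[0.016,0,0.001],"rot":[0,-0.5,0],"jaw":0.008},{"translation":[0.020,0,0.001],"rot":[0,-0.5,0],"jaw":0.008},{"translation":[0.020,0,0.001],"rot":[0,-0.5,0],"jaw":0.008},{"translation":[0.020,0,0.001],"rot":[0,-0.5,0],"jaw":0.008},{"translation":[0.012,-0.001,0.001],"rot":[0,-0.5,0],"jaw":0.008},{"translation":[0.007,0,0.001],"rot":[0,-0.3,0],"jaw":0.008},{"translation":[0.002,0,0],"rot":[0,0,0],"jaw":0.008},{"translation":[0,0,0],"rot":[0,0,0],"jaw":0.008},{"translation":[0,0,0],"rot":[0,0,0],"jaw":0.008},{"translation":[0,0,0],"rot":[0,0,0],"jaw":0.008}]'
python3 tgt.py 0.06
python3 - <<'E'
from h import *
a=snap("scene","s5");b=snap("top","t5")
cv2.imwrite("pics/s5c.png",cv2.resize(a[150:270,195:315,::-1],None,fx=5,fy=5,interpolation=cv2.INTER_CUBIC))
cv2.imwrite("pics/t5c.png",cv2.resize(b[130:250,360:490,::-1],None,fx=5,fy=5,interpolation=cv2.INTER_CUBIC))
E
```

```text
clock: 11.38
position: [0.6233, -0.1735, 0.3092]
ee_rot: [1.789, 2.524, -0.052]
force: [-0.3, -0.6, -3.5]
width: 0.151
[ 0.62352626 -0.17098443  0.30657153]
shift in current tool mm [2.5 1.1 2.5] in target axes mm [2.5 1.1 2.5] rot deg [-0.01  0.04 -0.17]
```

View pics/s5c.png

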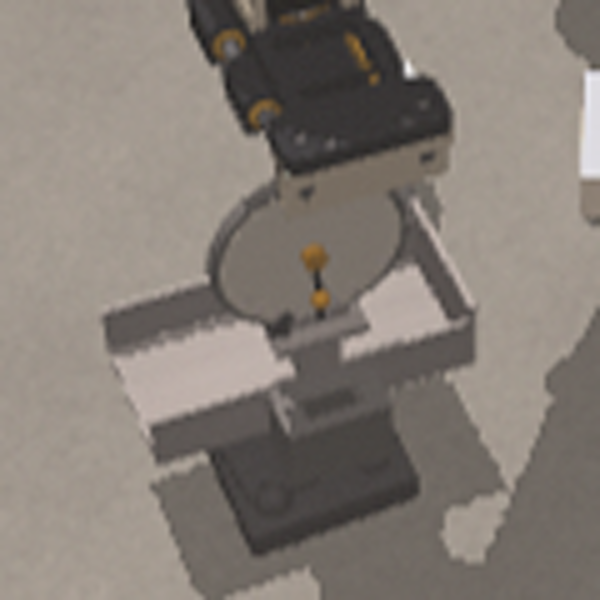

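View pics/t5c.png

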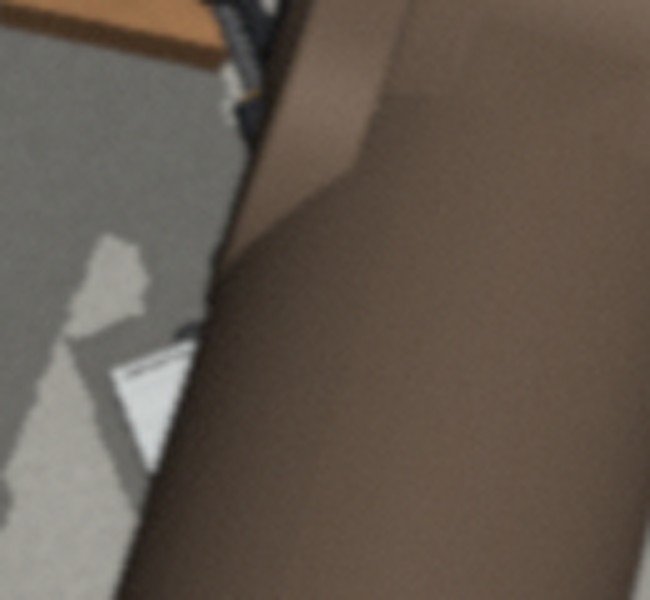

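```bash
cat > chk.py <<'E'
from tgt import *
np.set_printoptions(precision=1,suppress=True)
s,p,Rm=cur()
o=np.array([2.2,.75,124.7])/1000
Rg=np.c_[Rm[:,1],Rm[:,0],-Rm[:,2]]@R.from_euler('x',1,degrees=True).as_matrix()
G=lambda *b:p+Rm@o+Rg@(np.array(b)/1000)
c=lambda X:(proj("scene",X)[0]-[195,150]+.4)*5
for n,b in dict(fR=(15,24,0),fL=(15,-24,0),fRt=(15,24,6),fLt=(15,-24,6),tipL=(5,-12,-36),tipR=(5,12,-36),pivot=(8.5,0,58),dialL=(4,-50,58),dialR=(4,50,58)).items(): print(n,c(G(*b)))
sg=Rt(19.5,-2.3); S=np.c_[sg[:,1],sg[:,0],-sg[:,2]]
for n,b in dict(a=(17,-28,0),b=(17,28,0),hole=(0,0,0),hL=(6,-13,0),hR=(6,13,0)).items(): print(n,c(M+S@(np.array(b)/1000)))
E
python3 chk.py
```

```text
fR [377.  331.7]
fL [285.5 361.6]
fRt [376.5 324. ]
fLt [284.7 353.9]
tipL [306.2 385.1]
tipR [350.7 370.4]
pivot [319.9 259.5]
dialL [216.5 284.4]
dialR [414.  222.6]
a [293.4 444.4]
b [395.8 409.4]
hole [333.1 402.9]
hL [313.5 419.4]
hR [360.9 403.3]
```

```bash
python3 - <<'E'
import cv2
a=cv2.imread("pics/s5.png")
cv2.imwrite("pics/s5d.png",cv2.resize(a[195:245,235:285],None,fx=12,fy=12,interpolation=cv2.INTER_NEAREST))
E
sed -i 's/-\[195,150\]+.4)\*5/-[235,195]+.5)*12/' chk.py; python3 chk.py
```

```text
fR [426.1 257.3]
fL [206.4 329.1]
fRt [424.9 238.7]
fLt [204.4 310.5]
tipL [256.1 385.6]
tipR [362.9 350.2]
pivot [289.   84.1]
dialL [ 40.9 143.7]
dialR [514.7  -4.6]
a [225.4 527.7]
b [471.1 443.9]
hole [320.6 428.3]
hL [273.6 467.7]
hR [387.3 429.2]
```

View pics/s5d.png

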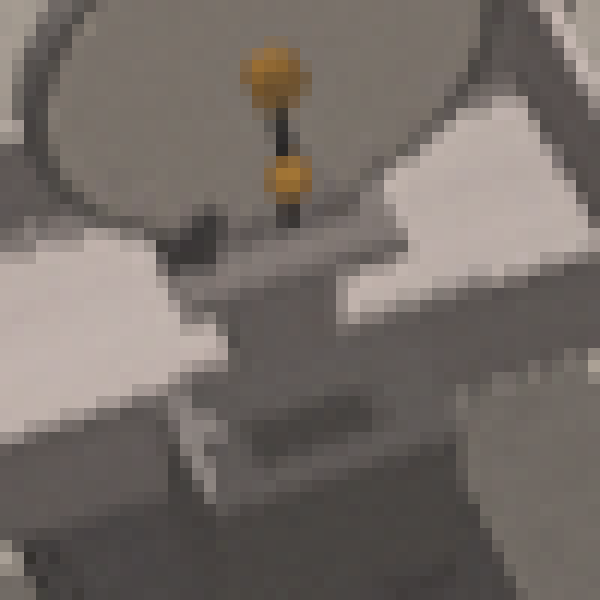

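```bash
python3 -m creep '[{"translation":[0.0025,0.001,0.004],"rot":[0,0,0],"jaw":0.008},{"translation":[0,0,0.006],"rot":[0,0,0],"jaw":0.008},{"translation":[0,0,0.006],"rot":[0,0,0],"jaw":0.008},{"translation":[0,0,0.004],"rot":[0,0,0],"jaw":0.008},{"translation":[0,0,0.003],"rot":[0,0,0],"jaw":0.008},{"translation":[0,0,0],"rot":[0,0,0],"jaw":0.008},{"translation":[0,0,0],"rot":[0,0,0],"jaw":0.008},{"translation":[0,0,0],"rot":[0,0,0],"jaw":0.008},{"translation":[0,0,0],"rot":[0,0,0],"jaw":0.008}]'
python3 tgt.py 0.038
python3 - <<'E'
from h import *
a=snap("scene","s6")
cv2.imwrite("pics/s6d.png",cv2.resize(a[195:245,235:285,::-1],None,fx=12,fy=12,interpolation=cv2.INTER_NEAREST))
a=snap("wrist","w6")
E
python3 chk.py
```

```text
clock: 12.23
position: [0.6239, -0.1709, 0.2863]
ee_rot: [1.787, 2.525, -0.051]
force: [0.0, 0.2, -2.8]
width: 0.151
[ 0.62382097 -0.17181669  0.28458925]
shift in current tool mm [-0.8 -0.4  1.7] in target axes mm [-0.8 -0.4  1.7] rot deg [ 0.03  0.02 -0.09]
fR [447.5 327.1]
fL [231.5 398.9]
fRt [446.4 308.9]
fLt [229.5 380.8]
tipL [279.6 452.5]
tipR [384.8 417.1]
pivot [313.2 159.3]
dialL [ 69.3 219.3]
dialR [535.   70.6]
a [225.4 527.7]
b [471.1 443.9]
hole [320.6 428.3]
hL [273.6 467.7]
hR [387.3 429.2]
```

View pics/s6d.png

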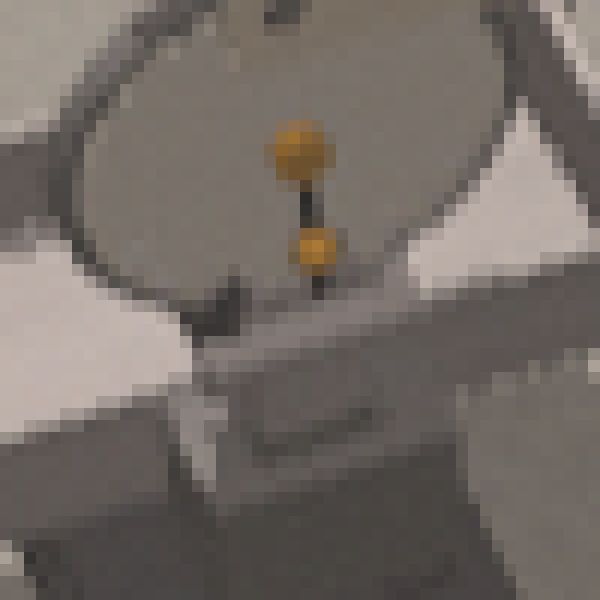

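View pics/w6.png

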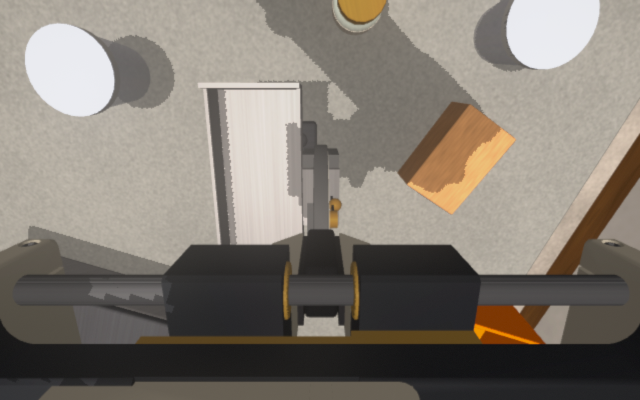

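Run:
```python
import cv2
a=cv2.imread("pics/w6.png")
cv2.imwrite("pics/w6c.png",cv2.resize(a[115:240,270:370],None,fx=6,fy=6,interpolation=cv2.INTER_CUBIC)[:600])
```

```text
(no output)
```

View pics/w6c.png

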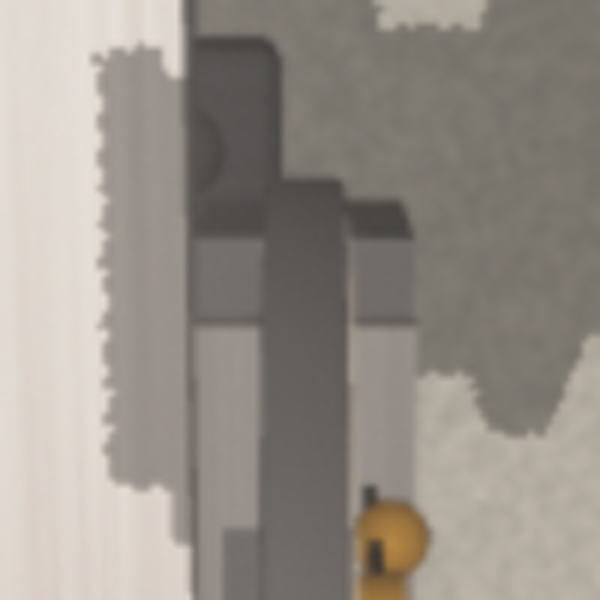

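Run:
```python
from tgt import *
np.set_printoptions(precision=2,suppress=True)
s,p,Rm=cur(); d=lambda a,b:(270+a/6-.4,115+b/6-.4)
K,Rr,t=P("wrist")
def onplane(u,P0,n):
    dd=Rr.T@np.linalg.solve(K,[u[0],u[1],1]); c=-Rr.T@t; return c+dd*((P0-c)@n)/(dd@n)
sg=Rt(19.5,-2.3); n=sg[:,2]
for nm,u,P0 in (("block+y",d(350,238),M),("blockR",d(413,240),M),("foot+y",d(350,323),p+Rm@[.0022,.0007,.1187]),("footR",d(416,330),p+Rm@[.0022,.0007,.1187]),("footL",d(195,330),p+Rm@[.0022,.0007,.1187]),("dial+y",d(310,182),p+Rm@[.0022,.0007,.0667])):
    X=onplane(u,P0,n); print(nm,"socket frame x,y,z",(np.c_[sg[:,1],sg[:,0],-sg[:,2]].T@(X-M))*1000)
```

```text
block+y socket frame x,y,z [ 7.18 28.4   0.  ]
blockR socket frame x,y,z [16.89 28.08  0.  ]
foot+y socket frame x,y,z [ 6.21 24.77 45.65]
footR socket frame x,y,z [14.98 23.81 45.65]
footL socket frame x,y,z [-14.38  23.85  45.65]
dial+y socket frame x,y,z [ 0.79 50.75 97.64]
```

```bash
python3 tgt.py 0.015;  python3 -m creep '[{"translation":[-0.0008,0,0.003],"rot":[0,0,0],"jaw":0.008},{"translation":[0,0,0.004],"rot":[0,0,0],"jaw":0.008},{"translation":[0,0,0.004],"rot":[0,0,0],"jaw":0.008},{"translation":[0,0,0.003],"rot":[0,0,0],"jaw":0.008},{"translation":[0,0,0],"rot":[0,0,0],"jaw":0.008},{"translation":[0,0,0],"rot":[0,0,0],"jaw":0.008},{"translation":[0,0,0],"rot":[0,0,0],"jaw":0.008}]'; python3 tgt.py 0.025
```

```text
[ 0.62412909 -0.17268678  0.26160778]
shift in current tool mm [-0.4 -0.4 24.7] in target axes mm [-0.4 -0.4 24.7] rot deg [ 0.02  0.01 -0.09]
clock: 12.92
position: [0.6255, -0.1743, 0.2745]
ee_rot: [1.786, 2.52, -0.05]
force: [-1.9, -1.9, 13.3]
width: 0.154
[ 0.62399513 -0.17230848  0.27159973]
shift in current tool mm [ 2.5 -0.8  2.8] in target axes mm [ 2.5 -0.7  2.8] rot deg [ 0.2   0.23 -0.15]
```

Run:
```python
from h import *
s,p,_=cur();print(p,s['force'],s['ft_torque'])
a=snap("scene","s7")
cv2.imwrite("pics/s7d.png",cv2.resize(a[195:245,235:285,::-1],None,fx=12,fy=12,interpolation=cv2.INTER_NEAREST))
a=snap("wrist","w7")
cv2.imwrite("pics/w7c.png",cv2.resize(a[115:240,270:370,::-1],None,fx=6,fy=6,interpolation=cv2.INTER_CUBIC)[:600])
s,p,_=cur();print(p,s['force'],s['ft_torque'])
```

```text
[ 0.62547764 -0.17425387  0.2745294 ] [-1.92103392 -1.8692828  13.34058157] [-0.98884258  0.51414134 -0.10840243]
[ 0.62547753 -0.17425869  0.27455437] [-1.25981728 -1.44895391 13.38289585] [-1.06878524  0.53914089 -0.11858139]
```

View pics/s7d.png

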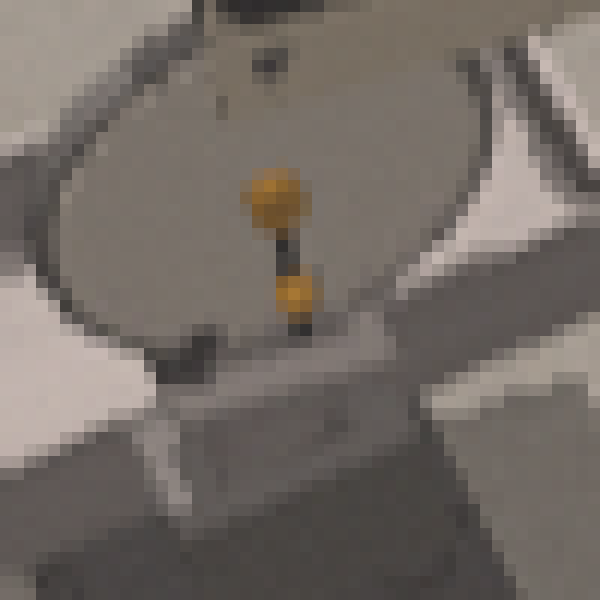

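View pics/w7c.png

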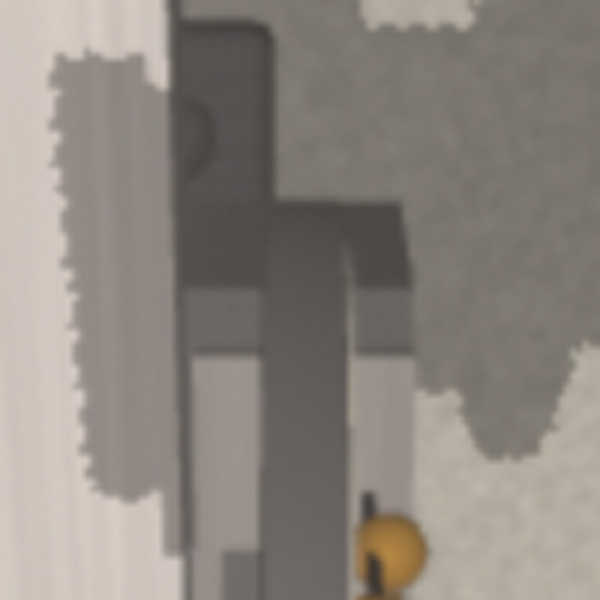

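The chute tipped while the tongue pressed on the mouth's lip. I back off and re-measure.

```bash
python3 -m creep '[{"translation":[0,0,-0.004],"rot":[0,0,0],"jaw":0.008},{"translation":[0,0,-0.006],"rot":[0,0,0],"jaw":0.008},{"translation":[0,0,-0.006],"rot":[0,0,0],"jaw":0.008},{"translation":[0,0,-0.004],"rot":[0,0,0],"jaw":0.008},{"translation":[0,0,0],"rot":[0,0,0],"jaw":0.008},{"translation":[0,0,0],"rot":[0,0,0],"jaw":0.008},{"translation":[0,0,0],"rot":[0,0,0],"jaw":0.008},{"translation":[0,0,0],"rot":[0,0,0],"jaw":0.008}]'
python3 tgt.py .045
python3 - <<'E'
from h import *
s,p,_=cur();print(p,s['force'],s['ft_torque'])
a=snap("scene","s8")
cv2.imwrite("pics/s8d.png",cv2.resize(a[195:245,235:285,::-1],None,fx=12,fy=12,interpolation=cv2.INTER_NEAREST))
a=snap("wrist","w8")
cv2.imwrite("pics/w8c.png",cv2.resize(a[115:240,270:370,::-1],None,fx=6,fy=6,interpolation=cv2.INTER_CUBIC)[:600])
s,p,_=cur();print(p,s['force'],s['ft_torque'])
E
```

```text
clock: 13.68
position: [0.6237, -0.1712, 0.2915]
ee_rot: [1.788, 2.526, -0.052]
force: [-0.9, -0.5, -3.2]
width: 0.152
[ 0.6237272  -0.17155188  0.29158361]
shift in current tool mm [-0.4 -0.1 -0.1] in target axes mm [-0.4 -0.1 -0.1] rot deg [-0.04 -0.02 -0.08]
[ 0.62369676 -0.17116668  0.29150044] [-0.85605886 -0.5278945  -3.21825208] [ 0.05990369  0.07084818 -0.01466645]
[ 0.62373035 -0.17119734  0.29158073] [-0.38484066  0.21295253 -2.13765808] [ 0.03222945  0.09593366 -0.04321454]
```

View pics/s8d.png

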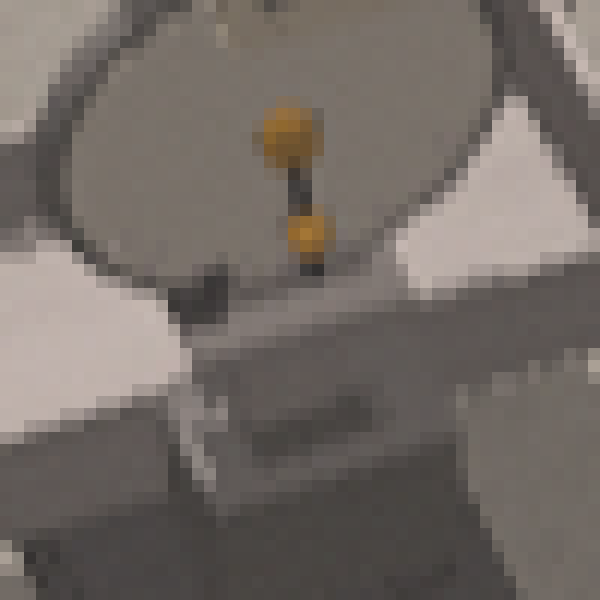

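View pics/w8c.png

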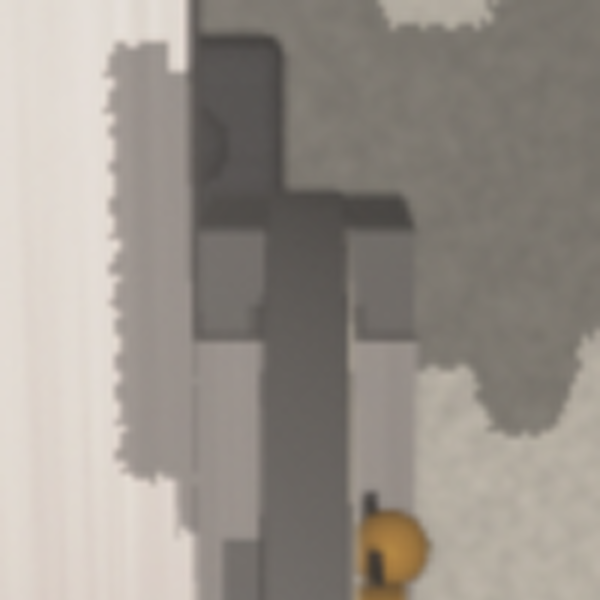

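```bash
cat > gm.py <<'E'
from tgt import *
np.set_printoptions(precision=2,suppress=True)
# measure gauge in tool frame from wrist picks (crop 6x off 270,115)
def meas(foot,dial,blk,fr,fl):
    s,p,Rm=cur(); d=lambda a,b:(270+a/6-.4,115+b/6-.4)
    K,Rr,t=P("wrist")
    def onplane(u,P0,n):
        dd=Rr.T@np.linalg.solve(K,[u[0],u[1],1]); c=-Rr.T@t; return c+dd*((P0-c)@n)/(dd@n)
    n=Rm[:,2]
    f=Rm.T@(onplane(d(350,foot),p+Rm@[0,0,.1187],n)-p)*1000
    g=Rm.T@(onplane(d(310,dial),p+Rm@[0,0,.0667],n)-p)*1000
    r=Rm.T@(onplane(d(fr,foot),p+Rm@[0,0,.1187],n)-p)*1000
    l=Rm.T@(onplane(d(fl,foot),p+Rm@[0,0,.1187],n)-p)*1000
    sg=Rt(YAW,-2.3); S=np.c_[sg[:,1],sg[:,0],-sg[:,2]]
    b=S.T@(onplane(d(350,blk),M,-sg[:,2])-M)*1000
    print("foot off",f[0]-24,"dial off",g[0]-50,"tilt in hand deg",np.degrees((f[0]-24-g[0]+50)/52),"foot y ctr",(r[1]+l[1])/2,"width",r[1]-l[1],"block +y",b[1])
E
python3 - <<'E'
from gm import *
meas(342,193,230,416,195)
E
```

```text
foot off -0.643795675194692 dial off -0.18751685464007295 tilt in hand deg -0.5027471288266635 foot y ctr 0.6214801503725615 width 29.461902891874168 block +y 28.268740473515933
```

```bash
cat >> tgt.py <<'E'
def go(h,dx,dy,tilt,hand,o):
    sg=Rt(YAW,-2.3); M2=M+sg[:,1]*dx/1000+sg[:,0]*dy/1000
    p,Rm=tgt(h,tilt,hand,o,M2); print(p); delta(p,Rm)
E
python3 -c "
from tgt import *
go(.040,-.8,1.2,-2.3,-.5,(-.5,.62,124.7))"
```

```text
[ 0.62295104 -0.17136721  0.28654238]
shift in current tool mm [ 0.4 -0.8  5. ] in target axes mm [ 0.3 -0.8  5. ] rot deg [-0.03  1.49 -0.09]
```

```bash
python3 -m creep '[{"translation":[0.0004,-0.0008,0.001],"rot":[0,0.5,0],"jaw":0.008},{"translation":[0,0,0.002],"rot":[0,0.5,0],"jaw":0.008},{"translation":[0,0,0.002],"rot":[0,0.5,0],"jaw":0.008},{"translation":[0,0,0],"rot":[0,0,0],"jaw":0.008},{"translation":[0,0,0],"rot":[0,0,0],"jaw":0.008},{"translation":[0,0,0],"rot":[0,0,0],"jaw":0.008},{"translation":[0,0,0],"rot":[0,0,0],"jaw":0.008}]' 60
python3 - <<'E'
from tgt import *
go(.040,-.8,1.2,-2.3,-.5,(-.5,.62,124.7))
a=snap("wrist","w9")
cv2.imwrite("pics/w9c.png",cv2.resize(a[115:240,270:370,::-1],None,fx=6,fy=6,interpolation=cv2.INTER_CUBIC)[:600])
a=snap("scene","s9")
cv2.imwrite("pics/s9d.png",cv2.resize(a[195:245,235:285,::-1],None,fx=12,fy=12,interpolation=cv2.INTER_CUBIC))
E
```

```text
clock: 14.37
position: [0.6231, -0.1713, 0.287]
ee_rot: [1.8, 2.543, -0.028]
force: [0.5, -0.6, -3.0]
width: 0.149
[ 0.62295104 -0.17136721  0.28654238]
shift in current tool mm [-0.  -0.2  0.4] in target axes mm [-0.  -0.2  0.4] rot deg [ 0.01  0.   -0.08]
```

View pics/w9c.png

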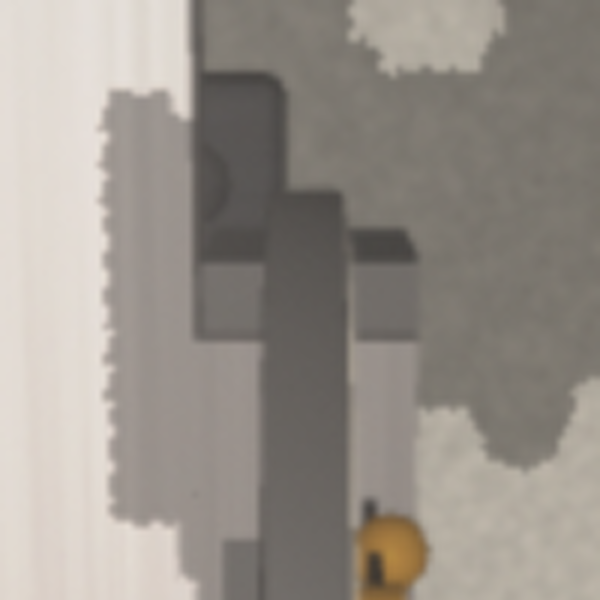

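View pics/s9d.png

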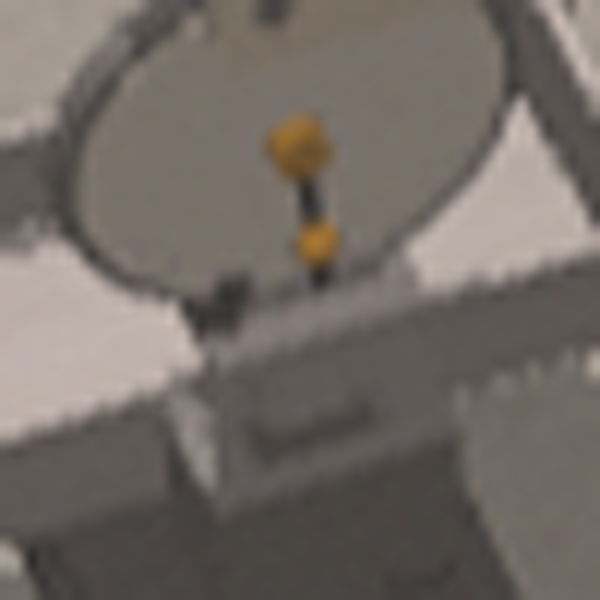

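```bash
cat >> gm.py <<'E'
def rel(foot,dial,blk,br,fr,fl,h):
    "everything in socket frame"
    s,p,Rm=cur(); d=lambda a,b:(270+a/6-.4,115+b/6-.4)
    K,Rr,t=P("wrist")
    sg=Rt(YAW,-2.3); S=np.c_[sg[:,1],sg[:,0],-sg[:,2]]
    def on(u,hh):
        n=S[:,2];P0=M+n*hh
        dd=Rr.T@np.linalg.solve(K,[u[0],u[1],1]); c=-Rr.T@t; return S.T@(c+dd*((P0-c)@n)/(dd@n)-M)*1000
    b=on(d(br,blk),0);r=on(d(fr,foot),h+.006);l=on(d(fl,foot),h+.006);g=on(d(310,dial),h+.058)
    print("block centre x %.2f y %.2f"%(b[0]-17,b[1]-28),"foot x %.2f (w %.2f) y %.2f"%((r[0]+l[0])/2,r[0]-l[0],r[1]-24),"dial y %.2f"%(g[1]-50))
E
python3 - <<'E'
from gm import *
meas(341,191,262,416,195)
rel(341,191,262,417,416,195,.0404)
E
```

```text
foot off -0.5283212071554821 dial off -0.003994027288584334 tilt in hand deg -0.5777256632763508 foot y ctr 0.6378123805410514 width 29.450552976711876 block +y 28.545791134495012
block centre x -0.22 y 0.53 foot x -0.55 (w 29.48) y 1.10 dial y 1.18
```

```bash
python3 -m creep '[{"translation":[0,0,0.003],"rot":[0,0,0],"jaw":0.008},{"translation":[0,0,0.004],"rot":[0,0,0],"jaw":0.008},{"translation":[0,0,0.003],"rot":[0,0,0],"jaw":0.008},{"translation":[0,0,0],"rot":[0,0,0],"jaw":0.008},{"translation":[0,0,0],"rot":[0,0,0],"jaw":0.008},{"translation":[0,0,0],"rot":[0,0,0],"jaw":0.008}]'
python3 -c "
from tgt import *
go(.030,-.8,1.2,-2.3,-.5,(-.5,.62,124.7)); print(arm.observe()['ft_torque'])"
python3 -m creep '[{"translation":[0,0,0.002],"rot":[0,0,0],"jaw":0.008},{"translation":[0,0,0.001],"rot":[0,0,0],"jaw":0.008},{"translation":[0,0,0],"rot":[0,0,0],"jaw":0.008},{"translation":[0,0,0],"rot":[0,0,0],"jaw":0.008}]'
python3 -c "
from tgt import *
go(.027,-.8,1.2,-2.3,-.5,(-.5,.62,124.7)); print(arm.observe()['ft_torque'])"
```

```text
clock: 14.97
position: [0.6232, -0.1716, 0.2769]
ee_rot: [1.8, 2.543, -0.028]
force: [0.5, -0.8, -2.4]
width: 0.146
[ 0.623085   -0.17174551  0.27655044]
shift in current tool mm [-0.1 -0.1  0.4] in target axes mm [-0.1 -0.1  0.4] rot deg [-0.01 -0.   -0.08]
[-0.0042473   0.06244158  0.00747414]
clock: 15.3
position: [0.6231, -0.1717, 0.2738]
ee_rot: [1.8, 2.543, -0.028]
force: [0.5, 1.5, -2.8]
width: 0.152
[ 0.62312519 -0.171859    0.27355285]
shift in current tool mm [-0.1 -0.1  0.3] in target axes mm [-0.1 -0.1  0.3] rot deg [-0.01 -0.01 -0.09]
[-0.0424074   0.03633144  0.02098743]
```

```bash
python3 -m creep '[{"translation":[0,0,0.002],"rot":[0,0,0],"jaw":0.008},{"translation":[0,0,0.002],"rot":[0,0,0],"jaw":0.008},{"translation":[0,0,0.001],"rot":[0,0,0],"jaw":0.008},{"translation":[0,0,0],"rot":[0,0,0],"jaw":0.008},{"translation":[0,0,0],"rot":[0,0,0],"jaw":0.008}]'
python3 -c "
from tgt import *
go(.022,-.8,1.2,-2.3,-.5,(-.5,.62,124.7)); print(arm.observe()['ft_torque'])"
```

```text
clock: 15.72
position: [0.6232, -0.1718, 0.2688]
ee_rot: [1.8, 2.543, -0.028]
force: [0.0, -0.3, -3.0]
width: 0.148
[ 0.62319217 -0.17204815  0.26855688]
shift in current tool mm [-0.2 -0.1  0.3] in target axes mm [-0.2 -0.1  0.3] rot deg [-0.01 -0.01 -0.09]
[-0.00076069  0.04436456  0.04037086]
```

```bash
python3 -m creep '[{"translation":[-0.0002,0,0.002],"rot":[0,0,0],"jaw":0.008},{"translation":[0,0,0.002],"rot":[0,0,0],"jaw":0.008},{"translation":[0,0,0.002],"rot":[0,0,0],"jaw":0.008},{"translation":[0,0,0.002],"rot":[0,0,0],"jaw":0.008},{"translation":[0,0,0.002],"rot":[0,0,0],"jaw":0.008},{"translation":[0,0,0],"rot":[0,0,0],"jaw":0.008},{"translation":[0,0,0],"rot":[0,0,0],"jaw":0.008}]'
python3 -c "
from tgt import *
go(.012,-.8,1.2,-2.3,-.5,(-.5,.62,124.7)); print(arm.observe()['ft_torque'])"
```

```text
clock: 16.3
position: [0.6234, -0.1723, 0.2588]
ee_rot: [1.8, 2.543, -0.028]
force: [0.7, -0.1, -3.0]
width: 0.15
[ 0.62332613 -0.17242645  0.25856494]
shift in current tool mm [-0.1 -0.1  0.2] in target axes mm [-0.1 -0.1  0.2] rot deg [-0.01 -0.01 -0.09]
[ 0.01428651  0.06674925 -0.01665834]
```

Sliding freely with no contact force. I continue down.

```bash
python3 -m creep '[{"translation":[-0.0001,0,0.002],"rot":[0,0,0],"jaw":0.008},{"translation":[0,0,0.002],"rot":[0,0,0],"jaw":0.008},{"translation":[0,0,0.002],"rot":[0,0,0],"jaw":0.008},{"translation":[0,0,0.002],"rot":[0,0,0],"jaw":0.008},{"translation":[0,0,0.001],"rot":[0,0,0],"jaw":0.008},{"translation":[0,0,0],"rot":[0,0,0],"jaw":0.008},{"translation":[0,0,0],"rot":[0,0,0],"jaw":0.008}]'
python3 -c "
from tgt import *
go(.0,-.8,1.2,-2.3,-.5,(-.5,.62,124.7)); print(arm.observe()['ft_torque'])
a=snap('scene','s10')
cv2.imwrite('pics/s10d.png',cv2.resize(a[195:245,235:285,::-1],None,fx=12,fy=12,interpolation=cv2.INTER_CUBIC))
"
```

```text
clock: 16.88
position: [0.6235, -0.1727, 0.2499]
ee_rot: [1.8, 2.543, -0.028]
force: [0.2, 0.3, -2.9]
width: 0.147
[ 0.62348689 -0.17288041  0.2465746 ]
shift in current tool mm [-0.1 -0.1  3.3] in target axes mm [-0.1 -0.1  3.3] rot deg [-0.01 -0.   -0.08]
[-0.01967861  0.08564057 -0.02731359]
```

View pics/s10d.png

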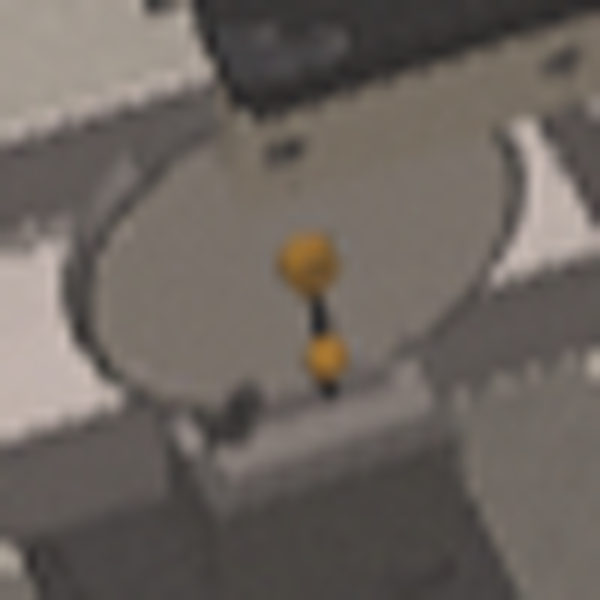

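Almost home. I go down in 1 mm steps until the foot makes contact.

```bash
python3 -m creep '[{"translation":[0,0,0.001],"rot":[0,0,0],"jaw":0.008},{"translation":[0,0,0.001],"rot":[0,0,0],"jaw":0.008},{"translation":[0,0,0],"rot":[0,0,0],"jaw":0.008},{"translation":[0,0,0],"rot":[0,0,0],"jaw":0.008}]'
python3 -m creep '[{"translation":[0,0,0.001],"rot":[0,0,0],"jaw":0.008},{"translation":[0,0,0],"rot":[0,0,0],"jaw":0.008},{"translation":[0,0,0],"rot":[0,0,0],"jaw":0.008}]'
```

```text
clock: 17.27
position: [0.6239, -0.1728, 0.2491]
ee_rot: [1.8, 2.542, -0.027]
force: [-2.3, 1.2, 5.8]
width: 0.147
clock: 17.52
position: [0.624, -0.173, 0.2489]
ee_rot: [1.799, 2.542, -0.026]
force: [-3.5, 1.8, 10.4]
width: 0.151
```

```bash
python3 -m creep '[{"translation":[0,0,0.001],"rot":[0,0,0],"jaw":0.008},{"translation":[0,0,0],"rot":[0,0,0],"jaw":0.008},{"translation":[0,0,0],"rot":[0,0,0],"jaw":0.008}]'
```

```text
clock: 17.77
position: [0.6242, -0.173, 0.2488]
ee_rot: [1.799, 2.541, -0.025]
force: [-5.4, 2.7, 16.9]
width: 0.149
```

```bash
python3 -c "
from tgt import *
go(.0,-.8,1.2,-2.3,-.5,(-.5,.62,124.7)); print(arm.observe()['ft_torque'])
a=snap('scene','s11')
cv2.imwrite('pics/s11d.png',cv2.resize(a[195:245,235:285,::-1],None,fx=12,fy=12,interpolation=cv2.INTER_CUBIC))
a=snap('wrist','w11')
cv2.imwrite('pics/w11c.png',cv2.resize(a[115:240,270:370,::-1],None,fx=6,fy=6,interpolation=cv2.INTER_CUBIC)[:600])
"
```

```text
[ 0.62348689 -0.17288041  0.2465746 ]
shift in current tool mm [ 0.5 -0.6  2.2] in target axes mm [ 0.5 -0.6  2.2] rot deg [ 0.17  0.05 -0.08]
[ 0.43057851  1.85303667 -0.09456403]
```

View pics/s11d.png

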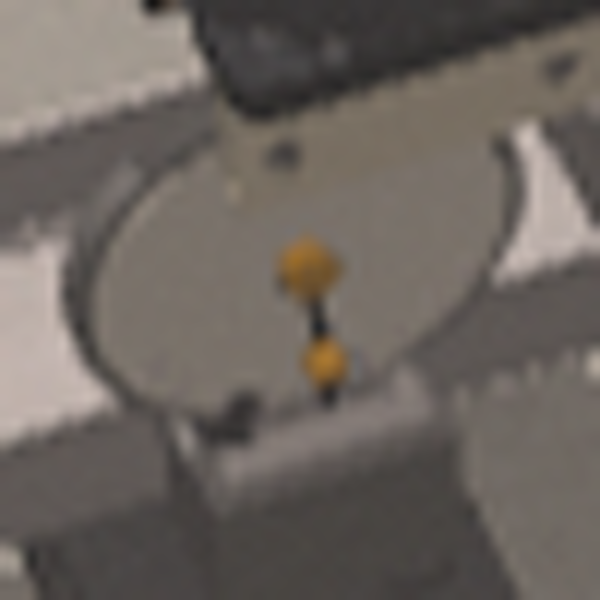

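View pics/w11c.png

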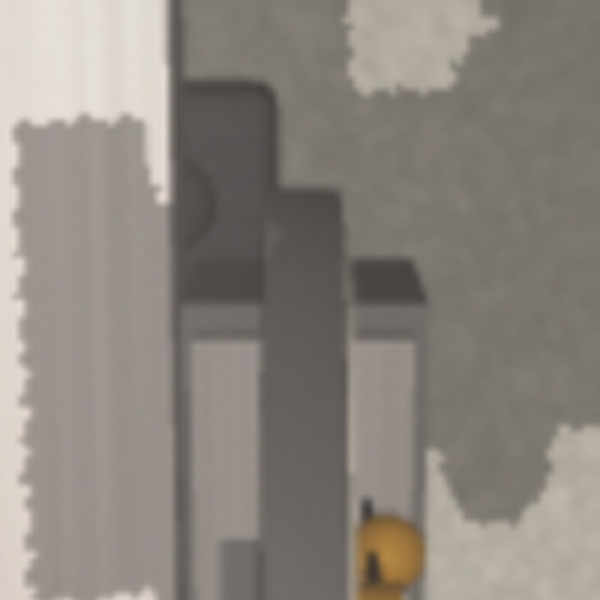

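```bash
python3 -m creep '[{"translation":[0,0,-0.001],"rot":[0,0,0],"jaw":0.008},{"translation":[0,0,-0.0005],"rot":[0,0,0],"jaw":0.008},{"translation":[0,0,0],"rot":[0,0,0],"jaw":0.008},{"translation":[0,0,0],"rot":[0,0,0],"jaw":0.008}]'
cat > mk.py <<'E'
from tgt import *
np.set_printoptions(precision=1,suppress=True)
def pred(tilt,phis,origin=None,off=(235,195),k=12,x=8.5):
    "pixel of dial points (radius 46) at angle phi from bottom toward -y; gauge tilt"
    sg=Rt(YAW,tilt); S=np.c_[sg[:,1],sg[:,0],-sg[:,2]]
    O=M+[0,0,.002] if origin is None else origin
    f=lambda b:(proj("scene",O+S@(np.array(b)/1000))[0]-off+.5)*k
    out={'pivot':f((x,0,58))}
    for a in phis:
        r=np.radians(a); out[a]=f((x,-46*np.sin(r),58-46*np.cos(r)))-out['pivot']
    return out
E
python3 - <<'E'
from mk import *
snap("scene","s12")
for th in ["mark_tip","pointer_tip","handle","socket","gauge"]: print(th,[((np.array(d['location'])-[235,195]+.5)*12,round(d['score'],2)) for d in optics.pinpoint("scene",th)][:3])
for k,v in pred(-2.3,[-2.3,0,10,14,18,22,26]).items(): print(k,v)
a=cv2.imread("pics/s12.png")
cv2.imwrite("pics/s12d.png",cv2.resize(a[205:240,240:280],None,fx=18,fy=16,interpolation=cv2.INTER_NEAREST))
E
```

```text
clock: 18.2
position: [0.6239, -0.1728, 0.249]
ee_rot: [1.799, 2.542, -0.026]
force: [-2.7, 2.3, 8.4]
width: 0.15
mark_tip []
pointer_tip [(array([1077.6,  608.4]), 0.61), (array([284.4, 363.6]), 0.47)]
handle [(array([288. ,   2.4]), 0.65), (array([319.2, 361.2]), 0.51)]
socket [(array([304.8, 420. ]), 0.89)]
gauge [(array([315.6, 399.6]), 0.78)]
pivot [318.7 278.5]
-2.3 [ 20.3 135.1]
0 [ 12.2 138. ]
10 [-23.3 147.8]
14 [-37.5 150.6]
18 [-51.5 152.6]
22 [-65.2 153.9]
26 [-78.8 154.5]
```

View pics/s12d.png

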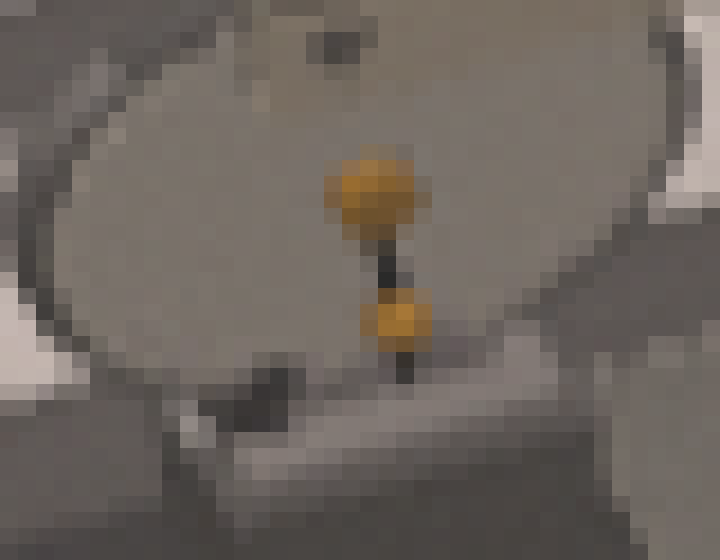

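Run:
```python
from mk import *
sg=Rt(YAW,-2.3); S=np.c_[sg[:,1],sg[:,0],-sg[:,2]]; O=M+[0,0,.002]
f=lambda b:proj("scene",O+S@(np.array(b)/1000))[0]
c=f((8.5,0,58)); J=np.c_[f((8.5,10,58))-c,f((8.5,0,68))-c]/10
print(J, (f((18.5,0,58))-c)/10)
for n,v in dict(tip=(-5.0,10.7),cent=(-7.2,12.7),ptr=(1.67,11.45),bob=(1.22,7.7)).items():
    q=np.linalg.solve(J,v); print(n,q,np.hypot(*q),np.degrees(np.arctan2(-q[0],-q[1])))
```

```text
[[ 0.4 -0. ]
 [-0.1 -0.3]] [0.1 0.3]
tip [-15.3 -34. ] 37.26061935722601 24.214759557240196
cent [-21.4 -38.8] 44.28327251285906 28.886567698221697
ptr [  1.7 -45. ] 45.054033099257 -2.1534588252971516
bob [  1.4 -30.4] 30.428163851785722 -2.613919985363268
```

```bash
python3 -m creep '[{"translation":[-0.003,0,0.00003],"rot":[0,1,0],"jaw":0.008},{"translation":[-0.0061,0,0.0001],"rot":[0,2,0],"jaw":0.008},{"translation":[-0.0061,0,0.0001],"rot":[0,2,0],"jaw":0.008},{"translation":[-0.0061,0,0.0001],"rot":[0,2,0],"jaw":0.008},{"translation":[-0.003,0,0.00003],"rot":[0,1,0],"jaw":0.008},{"translation":[0,0,0],"rot":[0,0,0],"jaw":0.008},{"translation":[0,0,0],"rot":[0,0,0],"jaw":0.008}]'
cat > look.py <<'E'
from mk import *
import sys
n=sys.argv[1]
s,p,Rm=cur(); g=np.c_[Rm[:,1],Rm[:,0],-Rm[:,2]]
print("tool yaw %.2f tilt %.2f"%tuple(np.degrees([np.arctan2(g[1,0],g[0,0]),np.arctan2(-(g@[0,0,1])@[-np.sin(np.radians(YAW)),np.cos(np.radians(YAW)),0],g[2,2])])),s['ft_torque'],s['force'])
# expected arc: TCP relative to hinge
H=M+[0,0,.002]-np.c_[Rt(YAW,-2.3)[:,1],Rt(YAW,-2.3)[:,0],-Rt(YAW,-2.3)[:,2]]@[.06,0,.05]
q=g.T@(p-H)*1000; print("tcp rel hinge in tool-tilted axes",q)
snap("scene",n)
for th in ["mark_tip","pointer_tip"]: print(th,[(d['location'],round(d['score'],2)) for d in optics.pinpoint("scene",th)][:3])
a=cv2.imread(f"pics/{n}.png")
cv2.imwrite(f"pics/{n}d.png",cv2.resize(a[195:245,225:285],None,fx=13,fy=12,interpolation=cv2.INTER_CUBIC))
E
python3 look.py s13
```

```text
clock: 19.08
position: [0.6322, -0.1963, 0.2485]
ee_rot: [-1.765, -2.492, -0.098]
force: [-2.6, 0.7, 10.7]
width: 0.147
tool yaw 19.37 tilt 6.17 [0.4 1.1 0. ] [-2.6  0.7 10.7]
tcp rel hinge in tool-tilted axes [ 59.4   1.6 175.1]
mark_tip []
pointer_tip [([257.4, 227.8], 0.48)]
```

View pics/s13d.png

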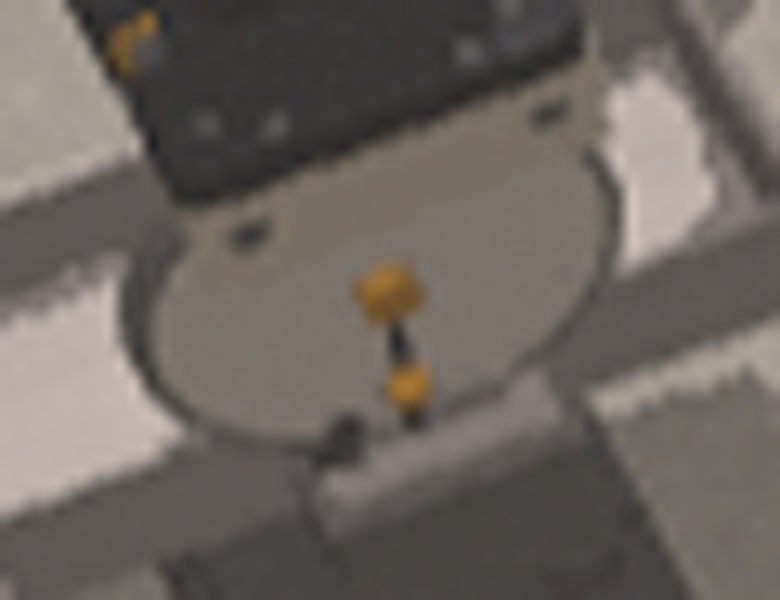

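```bash
python3 -m creep '[{"translation":[-0.003,0,0.00003],"rot":[0,1,0],"jaw":0.008},{"translation":[-0.0061,0,0.0001],"rot":[0,2,0],"jaw":0.008},{"translation":[-0.0061,0,0.0001],"rot":[0,2,0],"jaw":0.008},{"translation":[-0.0061,0,0.0001],"rot":[0,2,0],"jaw":0.008},{"translation":[-0.0061,0,0.0001],"rot":[0,2,0],"jaw":0.008},{"translation":[-0.0061,0,0.0001],"rot":[0,2,0],"jaw":0.008},{"translation":[-0.003,0,0.00003],"rot":[0,1,0],"jaw":0.008},{"translation":[0,0,0],"rot":[0,0,0],"jaw":0.008},{"translation":[0,0,0],"rot":[0,0,0],"jaw":0.008},{"translation":[0,0,0],"rot":[0,0,0],"jaw":0.008},{"translation":[0,0,0],"rot":[0,0,0],"jaw":0.008}]'
python3 look.py s14
```

```text
clock: 20.15
position: [0.644, -0.23, 0.2414]
ee_rot: [-1.66, -2.345, -0.267]
force: [-1.4, -1.1, 12.5]
width: 0.145
tool yaw 19.40 tilt 18.09 [0.6 0.9 0.1] [-1.4 -1.1 12.5]
tcp rel hinge in tool-tilted axes [ 59.4   1.6 175.4]
mark_tip [([319.3, 181.3], 0.52)]
pointer_tip [([247.5, 231.5], 0.37)]
```

View pics/s14d.png

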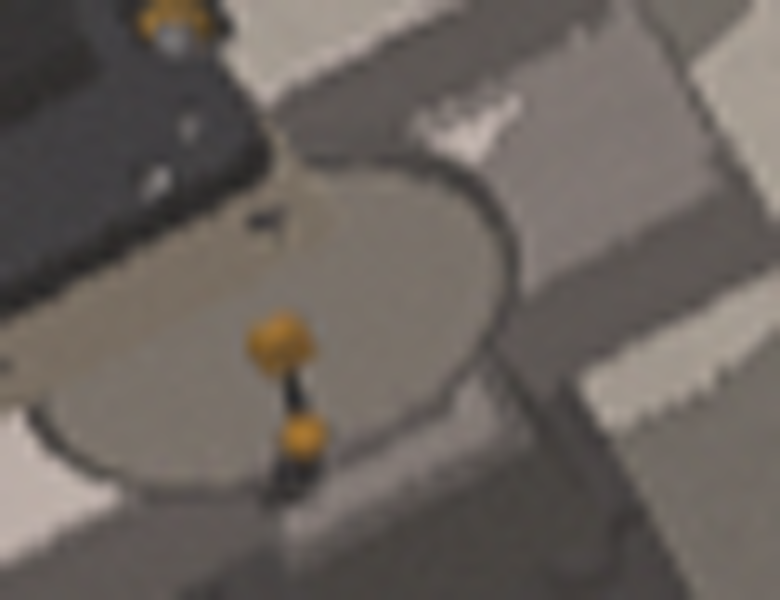

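Run:
```python
import cv2
a=cv2.imread("pics/s14.png")
cv2.imwrite("pics/s14e.png",cv2.resize(a[217:241,235:260],None,fx=24,fy=24,interpolation=cv2.INTER_NEAREST))
a=cv2.imread("pics/s13.png")
cv2.imwrite("pics/s13e.png",cv2.resize(a[213:237,243:268],None,fx=24,fy=24,interpolation=cv2.INTER_NEAREST))
```

```text
(no output)
```

View pics/s14e.png

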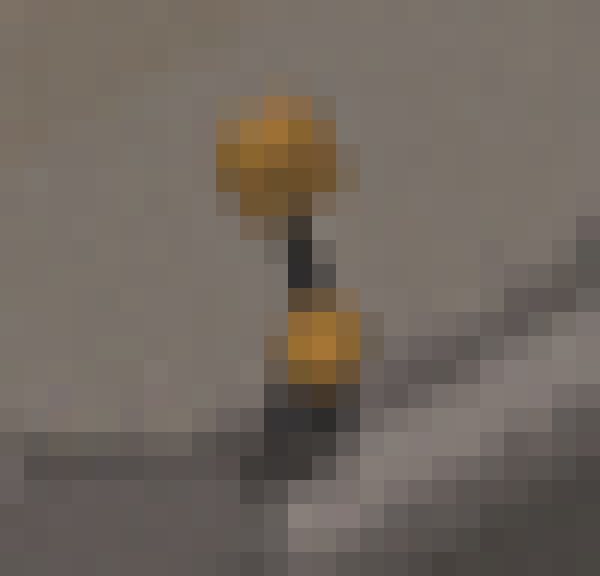

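View pics/s13e.png

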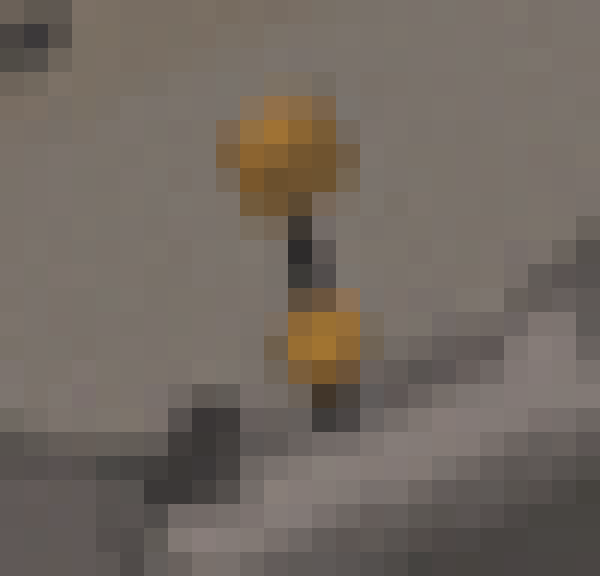

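```bash
python3 -m creep '[{"translation":[-0.003,0,0.00003],"rot":[0,1,0],"jaw":0.008},{"translation":[-0.0061,0,0.0001],"rot":[0,2,0],"jaw":0.008},{"translation":[-0.003,0,0.00003],"rot":[0,1,0],"jaw":0.008},{"translation":[0,0,0],"rot":[0,0,0],"jaw":0.008},{"translation":[0,0,0],"rot":[0,0,0],"jaw":0.008},{"translation":[0,0,0],"rot":[0,0,0],"jaw":0.008},{"translation":[0,0,0],"rot":[0,0,0],"jaw":0.008},{"translation":[0,0,0],"rot":[0,0,0],"jaw":0.008},{"translation":[0,0,0],"rot":[0,0,0],"jaw":0.008},{"translation":[0,0,0],"rot":[0,0,0],"jaw":0.008}]'
python3 look.py s15
python3 - <<'E'
import cv2
a=cv2.imread("pics/s15.png")
cv2.imwrite("pics/s15e.png",cv2.resize(a[217:241,231:256],None,fx=24,fy=24,interpolation=cv2.INTER_NEAREST))
E
```

```text
clock: 21.13
position: [0.6482, -0.2408, 0.2374]
ee_rot: [-1.624, -2.296, -0.32]
force: [1.6, -2.4, 12.2]
width: 0.151
tool yaw 19.41 tilt 22.03 [0.3 0.4 0.1] [ 1.6 -2.4 12.2]
tcp rel hinge in tool-tilted axes [ 59.9   1.4 175.4]
mark_tip [([288.3, 305.8], 0.65)]
pointer_tip [([265.5, 187.2], 0.7), ([241.9, 234.1], 0.61)]
```

View pics/s15e.png

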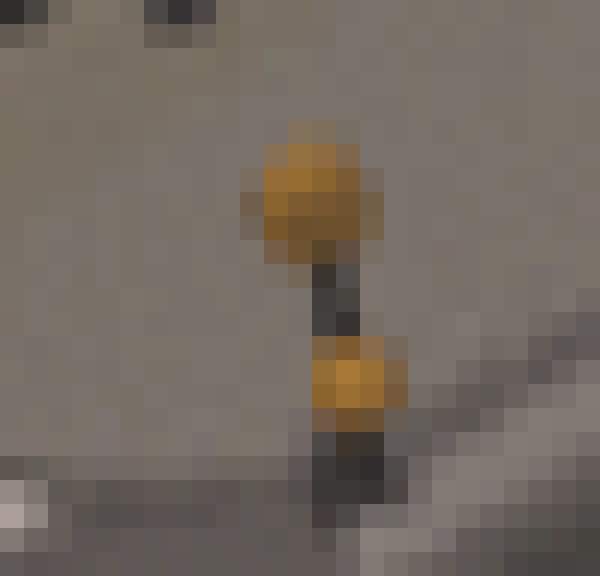

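Run:
```python
import cv2,numpy as np
for n,(r0,r1,c0,c1) in dict(s9=(215,225,248,266),s12=(224,236,248,266),s13=(226,237,246,262),s14=(230,240,241,255),s15=(233,242,239,252)).items():
    g=cv2.cvtColor(cv2.imread(f"pics/{n}.png"),cv2.COLOR_BGR2GRAY)[r0:r1,c0:c1]
    print(n,"cols",c0,"rows",r0); print(g)
```

```text
s9 cols 248 rows 215
[[113 115 114 115 114 115 114 114 114 113 113  98 113 122 108 103 115 112]
 [116 111 115 114 115 116 115 116 113 115 114 103  98  93  89 104 101  98]
 [113 109 116 114 114 107 104 100 113 116 117 108  94  55  68  96  88  87]
 [105 114 116 118 112  79  73  75 104 109 101  95  91  50  71  94  99 109]
 [ 91 101  97  99  91  56  54  66  94  96  86  88  98  90 108 113 117 125]
 [152 151  67  68  67  58  58  77  91 100 100 110 119 117 125 124 124 122]
 [185 184 101  58  58  57  62  96 113 118 117 125 125 123 123 121 112 111]
 [183 182 157  70  74  77  81 116 125 124 123 122 123 111 111 102  95  95]
 [182 184 180 109 111 111 111 125 124 122 112 114 102  94  94  85  87  87]
 [180 182 183 158 112 125 123 113 112 103  94  94  85  88  87  89  90  90]]
s12 cols 248 rows 224
[[118 115 114 115 115 114 114 114 115 115 116 113 104 112 126 110 111 112]
 [115 117 114 114 115 114 114 115 115 115 116 116 100 115 116 101 100 104]
 [111 114 115 113 117 117 117 117 116 114 115 115 104  92  85  90  93  92]
 [116 113 114 115 117 116 102  92 101 111 116 108 103  84  51  81  88  88]
 [100 
[... 1785 characters left out ...]
104]
 [ 89  90  91  89  73  81 105 112 115 122 112 103  95  86]
 [ 91  90  91  89  87  96 129 124 123 111  95  87  88  84]
 [ 89  90  89  89  89  95 116 114 105  93  88  83  80  74]]
s15 cols 239 rows 233
[[114 113 115 115 115 104 117 110  94 109 102  92  90]
 [118 115 114 114 109  93  86  85  95  95  89  88 100]
 [114 116 117 116 105  75  55  54  92  91  99 111 117]
 [104 103 103 100  88  59  51  46  76 101 118 124 123]
 [ 87  86  90  87  80  56  56  54  72 108 124 123 121]
 [ 83  88  90  91  87  64  74 104 106 117 121 111 102]
 [ 90  90  89  88  90  81 101 128 125 122 111  92  87]
 [ 90  89  89  89  89  90  99 123 112 103  94  88  84]
 [ 89  89  88  88  88  83  85 110  95  86  82  79  72]]
```

```bash
python3 -m creep '[{"translation":[-0.0015,0,0],"rot":[0,0.5,0],"jaw":0.008},{"translation":[-0.0015,0,0],"rot":[0,0.5,0],"jaw":0.008},{"translation":[0,0,0],"rot":[0,0,0],"jaw":0.008},{"translation":[0,0,0],"rot":[0,0,0],"jaw":0.008},{"translation":[0,0,0],"rot":[0,0,0],"jaw":0.008},{"translation":[0,0,0],"rot":[0,0,0],"jaw":0.008},{"translation":[0,0,0],"rot":[0,0,0],"jaw":0.008},{"translation":[0,0,0],"rot":[0,0,0],"jaw":0.008},{"translation":[0,0,0],"rot":[0,0,0],"jaw":0.008},{"translation":[0,0,0],"rot":[0,0,0],"jaw":0.008},{"translation":[0,0,0],"rot":[0,0,0],"jaw":0.008},{"translation":[0,0,0],"rot":[0,0,0],"jaw":0.008}]'
python3 look.py s16
python3 - <<'E'
from h import *
a=cv2.imread("pics/s16.png")
cv2.imwrite("pics/s16e.png",cv2.resize(a[217:241,231:256],None,fx=24,fy=24,interpolation=cv2.INTER_NEAREST))
print(cv2.cvtColor(a,cv2.COLOR_BGR2GRAY)[232:242,237:252])
snap("wrist","w16")
E
```

```text
clock: 22.28
position: [0.6492, -0.2434, 0.2363]
ee_rot: [-1.615, -2.283, -0.333]
force: [0.4, -1.6, 13.4]
width: 0.154
tool yaw 19.41 tilt 23.02 [0.3 0.3 0. ] [ 0.4 -1.6 13.4]
tcp rel hinge in tool-tilted axes [ 59.9   1.4 175.5]
mark_tip []
pointer_tip []
[[115 115 115 114 115 114  99 104 122 103 104 116 116  99  98]
 [115 113 114 114 113 115 106 121 120 103  93 113 106  92  93]
 [112 113 114 116 115 113 105 101 104  91  98  99  91  87 100]
 [115 113 113 116 117 111 107  67  68  71  96  89  99 111 116]
 [115 113 112 116 109 102  95  51  40  57  90 100 119 123 122]
 [ 99  97  94  96  89  90  77  56  52  54  77 118 123 123 120]
 [ 86  85  82  83  83  89  83  59  77  77 104 125 121 115 106]
 [ 90  89  89  90  90  89  89  79 101 112 125 121 111  99  91]
 [ 89  92  89  90  90  89  89  90 111 124 111 101  94  88  82]
 [ 88  89  89  88  88  89  89  82  96 109  95  87  83  79  74]]
```

View pics/s16e.png

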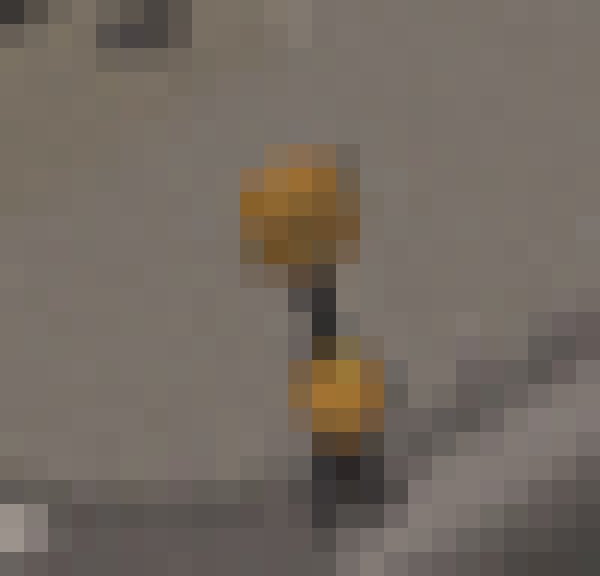

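View pics/s16d.png

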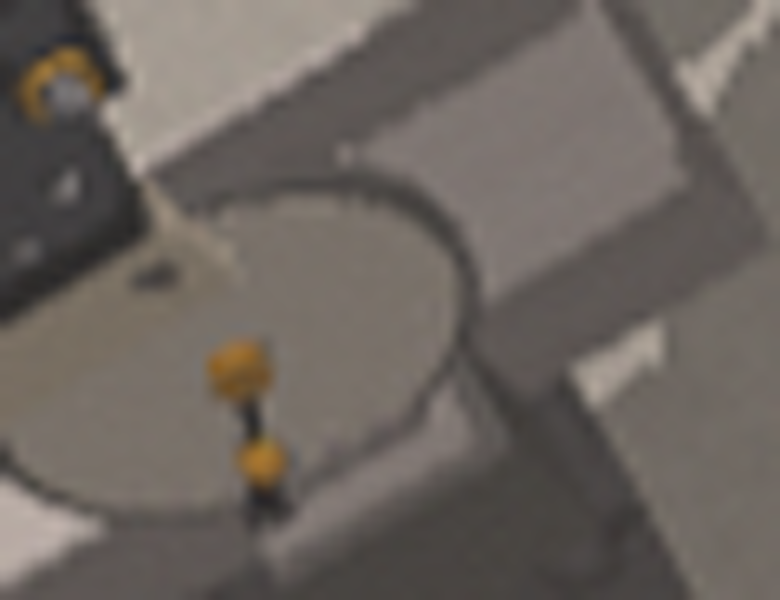

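View pics/w16.png

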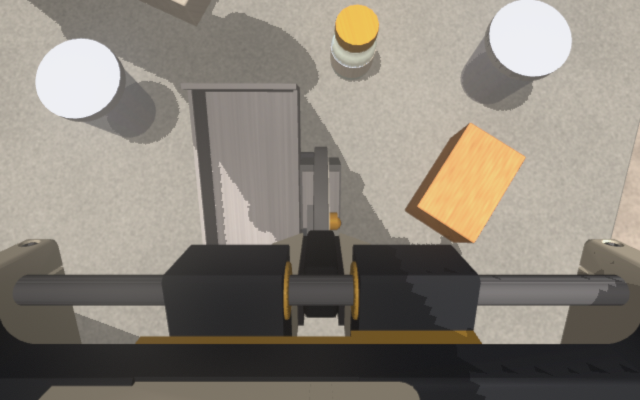

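Run:
```python
import cv2
a=cv2.imread("pics/w16.png")
cv2.imwrite("pics/w16c.png",cv2.resize(a[130:240,270:370],None,fx=6,fy=6,interpolation=cv2.INTER_CUBIC)[:600])
```

```text
(no output)
```

View pics/w16c.png

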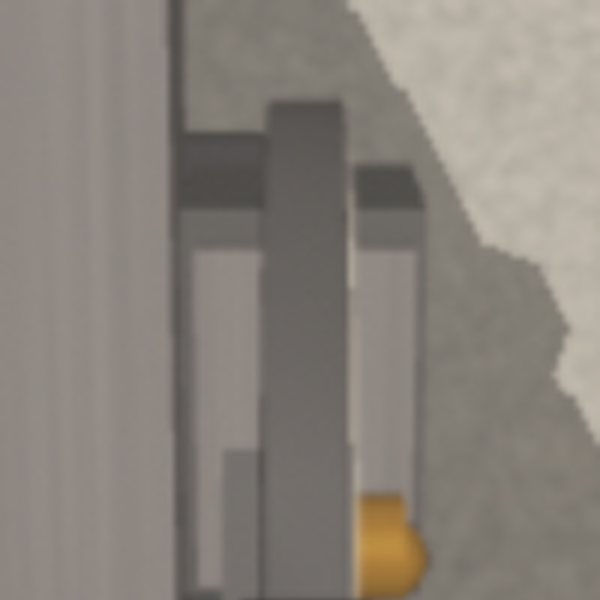

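The gap between the block edge and the foot edge is 40 px in this enlargement, against 38 when the foot was seated, so the gauge is still home. The pointer lies centred on the mark. I hand in.

```bash
python3 -c "
from cell import arm
print(arm.sign_off()); s=arm.observe(); print(s['clock'],s['force'],s['width'])"
```

```text
the job is handed in; nothing more can be done
None
the job is handed in; nothing more can be done
```

The gauge is in the socket and the chute is tipped with the pointer on the set mark. I handed the job in at about 22 s, still holding the handle at a 60 N grip setting; the hand-in gave no verdict.

- **Insertion:** The first try went wrong. The tongue caught on the mouth's lip and briefly tipped the chute. I backed out, the chute fell back to its stop, and I corrected the offset and tilt. The second try slid in with no side force until the foot met the block, with the chute on its stop. Contact came about 2 mm higher than my image estimate of the mouth, which matches the stated height of about 125 mm.
- **Tipping:** I rocked the chute about its axis until the tool leaned 23.0°.
- **Pointer on the mark:** In the last scene picture the mark is centred on the pointer to within about 0.2 px, roughly 0.5 mm. The mark estimates from the separate pictures spread between tool leans of about 22° and 24°, inside the allowed ±3.7°. The networks found neither tip in that last picture, so this rests on my own reading of the pixels.
- **Gauge home and held:** The foot sits on the block as it did when first seated. The press is about 13 N through the handle, and the fingers touch only the gauge.
- **Bystanders:** I saw no bystander touched or moved, but I did not measure their positions again at the end.

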